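# Reload the curing rack with charging pads and start the lamp

## Task

On this repair bench, first swing the red-knobbed lever of the lamp control back to its parked stop (fully clockwise seen from above) so the lamp is off. Then take every finished charging pad (black with a green dot) out of the curing rack and put it in the blue box, and stand every waiting pad (white with an orange dot, reclining in the blue troughs) upright on edge in a slot of the rack, one pad to a slot, fully down between its tines. When that is all done, swing the lever until it clicks into the notch marked by the orange disc, and leave the other things on the bench alone.

Things in the scene. Friction and masses are not known exactly. Their poses are not given: they have to be found in the camera images.
- pad0: a flat round charging pad, 68 mm across and 8 mm thick, about 60 g; origin at its centre, z along its round axis (the two faces are alike); WAITING pad: white with an orange centre dot. It starts reclining in the left trough. None if absent
- pad1: a flat round charging pad, 68 mm across and 8 mm thick, about 60 g; origin at its centre, z along its round axis (the two faces are alike); WAITING pad: white with an orange centre dot. It starts reclining in the left trough. None if absent
- pad2: a flat round charging pad, 68 mm across and 8 mm thick, about 60 g; origin at its centre, z along its round axis (the two faces are alike); WAITING pad: white with an orange centre dot. It starts reclining in the right trough. None if absent
- pad3: a flat round charging pad, 68 mm across and 8 mm thick, about 60 g; origin at its centre, z along its round axis (the two faces are alike); WAITING pad: white with an orange centre dot. It starts reclining in the right trough. None if absent
- done0: a flat round charging pad, 68 mm across and 8 mm thick, about 60 g; origin at its centre, z along its round axis (the two faces are alike); FINISHED pad: black with a green centre dot. It starts standing in the rack. None if absent
- done1: a flat round charging pad, 68 mm across and 8 mm thick, about 60 g; origin at its centre, z along its round axis (the two faces are alike); FINISHED pad: black with a green centre dot. It starts standing in the rack. None if absent
- done2: a flat round charging pad, 68 mm across and 8 mm thick, about 60 g; origin at its centre, z along its round axis (the two faces are alike); FINISHED pad: black with a green centre dot. It starts standing in the rack. None if absent
- trough_l: blue trough, base 100 x 176 mm (long in y), fixed; origin under its centre. Its face looks along +x and up, sloping 62 deg from level: two pads lie back on it 82 mm apart, axis along (0.88, 0, 0.47) here. The face backs only a pad's lower 41 mm; its upper 27 mm stand free on both faces, to pinch the rim across its thickness, coming down along the slope. A gutter (front wall 25 mm up the slope, 14 mm off the face; end cheeks) holds the foot 16 mm up
- trough_r: blue trough, base 100 x 176 mm (long in y), fixed; origin under its centre. Its face looks along +x and up, sloping 62 deg from level: two pads lie back on it 82 mm apart, axis along (0.88, 0, 0.47) here. The face backs only a pad's lower 41 mm; its upper 27 mm stand free on both faces, to pinch the rim across its thickness, coming down along the slope. A gutter (front wall 25 mm up the slope, 14 mm off the face; end cheeks) holds the foot 16 mm up
- rack: curing rack, 100 x 245 mm (long in y), fixed; origin under its centre. Slots at y = -90, -45, 0, 45, 90 mm: a pad stands in one on edge, axis along y, centre at x = 0 and 48 mm up, top at 82 mm, on two rails along y. Each slot has four 6 mm round tines at x = -23 and 23 mm, 9.5 mm either side of its middle (13 mm clear), and an end post at x = -42 and 42 mm, tops 56 mm up. The spaces between slots are not slots
- outbox: loose open blue box for finished pads, 120 x 140 x 50 mm outside, walls and floor 5 mm, about 0.5 kg; origin under its centre
- lever (a joint): angle of the control's lever, rad: 0 at the parked stop (lamp off; a black peg stands there on the box), growing counter-clockwise seen from above, to 1.75. It starts well away from the stop. It clicks into three sprung detent notches at 0.6, 1.1 and 1.6; about 4 N at the knob pushes it from notch to notch and it stays where it is left
- lever_hub (a point): the lever's upright pivot axis, on top of the grey control box (170 x 190 x 40 mm, fixed), 40 mm above the bench
- lever_knob (a point): centre of the lever's round red knob, 24 mm diameter and 26 mm tall (80 to 106 mm above the bench), 78 mm from the pivot axis; the point is 95 mm above the bench. Knob moves in a level arc about the pivot
- lever_point (a point): point on top of the control box in line with the lever, 104 mm from the pivot axis and 14 mm beyond the steel arm's tip: it lies over a notch's disc when the lever sits in that notch
- mark_orange: orange disc, 20 mm across, flat on top of the control box: marks the wanted notch. Lies 104 mm from the pivot axis, beyond the lever's tip. Which of the three notches it marks varies
- mark_grey_a: like the orange one but grey: marks another notch
- mark_grey_b: like the orange one but grey: marks another notch
- phone: dark phone lying flat, 75 x 155 x 8 mm; bystander, leave it alone
- battery: grey block battery, 26 x 17 x 42 mm, standing; bystander, leave it alone
- driver: orange-handled screwdriver, 160 mm; bystander, leave it alone
- solvent: round bottle with a red cap, 60 mm across, 150 mm high; bystander, leave it alone
- screwdish: white bowl, 80 mm across, 25 mm high; bystander, leave it alone
- clip: red-sleeved spring clip, 100 mm; bystander, leave it alone

How it is judged:
On the way, in this order (a step that is already met when the one before it is completed fails the run):
1. the lever is brought back to its parked stop before any pad is moved (value of joint lever below 0.15 rad and distance of each of done0, done1, done2 from where it was at the start of the episode below 0.03 m and horizontal distance between each of pad0, pad1, pad2, pad3 and rack above 0.12 m), for 0.3 s.
2. every finished pad is in the blue box and every waiting pad stands in a slot of its own, the lever still parked (x of pad0 in the frame of rack between -0.01 and 0.01 m and z of pad0 in the frame of rack between 0.042311 and 0.054311 m and angle between pad0's own z axis and vertical between 1.4 and 1.74 rad and (y of pad0 in the frame of rack between -0.096 and -0.084 m or y of pad0 in the frame of rack between -0.051 and -0.039 m or y of pad0 in the frame of rack between -0.006 and 0.006 m or y of pad0 in the frame of rack between 0.039 and 0.051 m or y of pad0 in the frame of rack between 0.084 and 0.096 m) and linear speed of each of pad0, pad1, pad2, pad3, done0, done1, done2 below 0.03 m/s and x of pad1 in the frame of rack between -0.01 and 0.01 m and z of pad1 in the frame of rack between 0.042311 and 0.054311 m and angle between pad1's own z axis and vertical between 1.4 and 1.74 rad and (y of pad1 in the frame of rack between -0.096 and -0.084 m or y of pad1 in the frame of rack between -0.051 and -0.039 m or y of pad1 in the frame of rack between -0.006 and 0.006 m or y of pad1 in the frame of rack between 0.039 and 0.051 m or y of pad1 in the frame of rack between 0.084 and 0.096 m) and x of pad2 in the frame of rack between -0.01 and 0.01 m and z of pad2 in the frame of rack between 0.042311 and 0.054311 m and angle between pad2's own z axis and vertical between 1.4 and 1.74 rad and (y of pad2 in the frame of rack between -0.096 and -0.084 m or y of pad2 in the frame of rack between -0.051 and -0.039 m or y of pad2 in the frame of rack between -0.006 and 0.006 m or y of pad2 in the frame of rack between 0.039 and 0.051 m or y of pad2 in the frame of rack between 0.084 and 0.096 m) and x of pad3 in the frame of rack between -0.01 and 0.01 m and z of pad3 in the frame of rack between 0.042311 and 0.054311 m and angle between pad3's own z axis and vertical between 1.4 and 1.74 rad and (y of pad3 in the frame of rack between -0.096 and -0.084 m or y of pad3 in the frame of rack between -0.051 and -0.039 m or y of pad3 in the frame of rack between -0.006 and 0.006 m or y of pad3 in the frame of rack between 0.039 and 0.051 m or y of pad3 in the frame of rack between 0.084 and 0.096 m) and x of done0 in the frame of outbox between -0.056 and 0.056 m and y of done0 in the frame of outbox between -0.066 and 0.066 m and z of done0 in the frame of outbox between 0 and 0.065 m and x of done1 in the frame of outbox between -0.056 and 0.056 m and y of done1 in the frame of outbox between -0.066 and 0.066 m and z of done1 in the frame of outbox between 0 and 0.065 m and x of done2 in the frame of outbox between -0.056 and 0.056 m and y of done2 in the frame of outbox between -0.066 and 0.066 m and z of done2 in the frame of outbox between 0 and 0.065 m and angle between outbox's own z axis and vertical below 0.1 rad and value of joint lever below 0.4 rad), for 0.3 s.
3. the lever is in the notch marked orange (horizontal distance between lever_point and mark_orange below 0.009 m and velocity of joint lever below 0.1 rad/s), for 0.3 s.
At the end, for the whole second after the job is handed in: each waiting pad rests in a slot (6 mm along the rack, 10 mm across, 6 mm of seated height, axis within 10 deg of level); each finished pad rests in the upright blue box (centre within its walls, under 65 mm up); lever pointer within 9 mm of the orange disc's centre, at rest (all of step 3 and x of pad0 in the frame of rack between -0.01 and 0.01 m and z of pad0 in the frame of rack between 0.042311 and 0.054311 m and angle between pad0's own z axis and vertical between 1.4 and 1.74 rad and (y of pad0 in the frame of rack between -0.096 and -0.084 m or y of pad0 in the frame of rack between -0.051 and -0.039 m or y of pad0 in the frame of rack between -0.006 and 0.006 m or y of pad0 in the frame of rack between 0.039 and 0.051 m or y of pad0 in the frame of rack between 0.084 and 0.096 m) and linear speed of each of pad0, pad1, pad2, pad3, done0, done1, done2 below 0.03 m/s and x of pad1 in the frame of rack between -0.01 and 0.01 m and z of pad1 in the frame of rack between 0.042311 and 0.054311 m and angle between pad1's own z axis and vertical between 1.4 and 1.74 rad and (y of pad1 in the frame of rack between -0.096 and -0.084 m or y of pad1 in the frame of rack between -0.051 and -0.039 m or y of pad1 in the frame of rack between -0.006 and 0.006 m or y of pad1 in the frame of rack between 0.039 and 0.051 m or y of pad1 in the frame of rack between 0.084 and 0.096 m) and x of pad2 in the frame of rack between -0.01 and 0.01 m and z of pad2 in the frame of rack between 0.042311 and 0.054311 m and angle between pad2's own z axis and vertical between 1.4 and 1.74 rad and (y of pad2 in the frame of rack between -0.096 and -0.084 m or y of pad2 in the frame of rack between -0.051 and -0.039 m or y of pad2 in the frame of rack between -0.006 and 0.006 m or y of pad2 in the frame of rack between 0.039 and 0.051 m or y of pad2 in the frame of rack between 0.084 and 0.096 m) and x of pad3 in the frame of rack between -0.01 and 0.01 m and z of pad3 in the frame of rack between 0.042311 and 0.054311 m and angle between pad3's own z axis and vertical between 1.4 and 1.74 rad and (y of pad3 in the frame of rack between -0.096 and -0.084 m or y of pad3 in the frame of rack between -0.051 and -0.039 m or y of pad3 in the frame of rack between -0.006 and 0.006 m or y of pad3 in the frame of rack between 0.039 and 0.051 m or y of pad3 in the frame of rack between 0.084 and 0.096 m) and x of done0 in the frame of outbox between -0.056 and 0.056 m and y of done0 in the frame of outbox between -0.066 and 0.066 m and z of done0 in the frame of outbox between 0 and 0.065 m and x of done1 in the frame of outbox between -0.056 and 0.056 m and y of done1 in the frame of outbox between -0.066 and 0.066 m and z of done1 in the frame of outbox between 0 and 0.065 m and x of done2 in the frame of outbox between -0.056 and 0.056 m and y of done2 in the frame of outbox between -0.066 and 0.066 m and z of done2 in the frame of outbox between 0 and 0.065 m and angle between outbox's own z axis and vertical below 0.1 rad); the robot touches nothing.
It fails at once if a bystander (phone, battery, driver, bottle, bowl, clip) is pushed more than 40 mm or tipped over (distance of any of phone, battery, driver, solvent, screwdish, clip from where it was at the start of the episode above 0.04 m or angle between any of phone, battery, solvent, screwdish's own z axis and vertical above 0.7 rad).
Of pad0, pad1, pad2, pad3 only 3 to 4 are there at a start; the rules pass over those that are not, and their reading is None.
Of done0, done1, done2 only 2 to 3 are there at a start; the rules pass over those that are not, and their reading is None.
At some moment in a run one of outbox, pad0, pad1, pad2, pad3 may be knocked a few centimetres aside while the robot is not near it.
It also fails if it takes over 210 s, if anything falls off the work surface, if the arm or the gripper's body presses on something with over 40 N, if the wrist force passes 120 N, or if a joint passes its speed limit or range.

## Robot

A 7-joint arm with a two-finger parallel gripper is mounted at the origin on the work surface. World frame = base frame: x ahead of the robot, y to its left, z up, the work surface at z = 0. Lengths are in m, angles in rad, forces in N, time in s.
With the tool pointing down it reaches from about 0.425 to 1.025 m from the base axis. Payload 3.6 kg.
Tool frame: the origin (TCP) lies at the very end of the fingers, on their centre line; the grasp point (between the pads) lies 19 mm behind it; z points along the fingers, y is the line along which they close (so a half turn about z gives the same grasp; the last joint's range is limited). The gripper opens to 85 mm and grips with 20 to 120 N. Pads are 22 mm wide; open, the fingers measure 114 mm over their backs; the gripper's body (76 mm by 85 mm) begins 54 mm behind the grasp point. The pads swing forward as they close: fully open they stand 13 mm farther back than shut.
Start: joints at [1.127, 0.591, 0.048, 1.609, -0.033, 0.943, -0.034], TCP at [0.249, -0.681, 0.231] pointing down, gripper open.
Joint ranges: [-2.69, 2.69], [-0.47, 2.24], [-1.27, 1.36], [0.19, 2.51], [-1.53, 4.68], [0.08, 2.07], [-3.09, 3.09]. Speed limits (rad/s): [2.57, 2.57, 3.14, 3.14, 3.14, 3.14, 3.14].

## Interface

Orientations are given as [roll, pitch, yaw] about the fixed x, y, z axes, in that order (R = Rz(yaw) Ry(pitch) Rx(roll)).
In Python, from plant import * gives the robot as it stands. The module is installed in compiled form; this text tells all that it offers.
- The arm moves only by the tool move_arm, never from a script. Its arguments are lists of equal length, an entry for each row: "delta_pos": the shift along the tool's x, y, z in mm, a list of three; "turn": the turn about the tool's z in degrees. A call has 1 to 12 rows; each row shifts and turns the commanded pose from where the row before left it, along the tool's axes as they then stand; what a row does not reach is not made up. A row lasts 1/8 s, in which the tool goes at most 62.5 mm and 10.7 degrees, less where a joint would pass 70% of its speed; a pose out of reach is approached as far as the arm can. A call is refused whole if a number of a shift passes 62.5 or a number of a turn 10.7, either way. A call with a gripper value outside its range is refused whole. "hand" is the opening, from 0 (shut) to 1 (fully open), set as the call begins (left out, the last holds). The fingers move at their own pace and stop on an object; "squeeze" is the grip in N (left out, the last holds). Time passes only in rows, so rows that do not move let the fingers close. It gives the time, the measured TCP pose, the force, the opening and the grip force at its end, in the units of the state.
- get_obs(): the state, without advancing time (a new reading comes with each control period).
- snapshot(name): name is "scene" or "top"; returns the picture (480x640x3 uint8, red, green, blue); there is no depth.
- camera_info(name): a dict with "mtx" (3x3 intrinsics, pixels), "rvec" (rotation vector, rad) and "tvec" (3), from world to camera coordinates, as OpenCV has them. Camera axes: x right, y down, z forward; pixel columns grow to the right and rows downward; lengths in m; the calibration is good to about 2 mm. A picture is of the moment at which its call begins. camera_info takes no time and is no camera call.
- job_done(): hands the job in; it is judged then, once.
Trained networks look in the newest picture that a camera, given by its name, has taken for a name from the list of things; names that differ only in an ending like _2 or _b are one class to them, and where a whole thing is asked for, a point or a joint stands for the part that bears it (a point fixed in the world has none). Each returns a list of dicts, best first, with "p" (0 to 1); they miss things now and then, are a little off and sometimes report something else, mostly with a low value. They report only what shows in the picture. A call takes as long as a camera call.
- masks_of(target, camera): "region" (480x640 bool, what is visible of it) and "box" ([left, top, right, bottom] in pixels, round what is visible of it).
The state is a dict: "t": time; "q": joint angles; "qd": joint speeds; "tau": joint torques, N m; "tcp_pos": TCP position; "tcp_rot": TCP orientation; "wrist_force": force on the tool from outside, world axes, zero at the start; "wrist_torque": the same for the moment, N m; "opening": finger opening in m; "grasp_force": force on a finger pad.
Only numpy, scipy, OpenCV 4.12 (cv2) and the standard library are available. Lean on these libraries where they do the work, as an engineer would, in place of code of your own. Each camera call takes 0.05 s, during which the arm holds its last target. There are 200 camera calls.

## Working session

There is one attempt and no reset: what is moved stays moved. The work goes in short steps, Python scripts to look and compute and a tool call to move; the robot and the scene stay as the last step left them, time stands still between calls to the robot, and variables do not carry over. Pictures are saved under pics/ and viewed, at most 14 in all, crops included, and the job is handed in when it is done.

Besides the shell and the picture viewer there is one more tool, called as name(argument=value, ...) on one line, values as JSON. move_arm: Moves the arm, as the interface text tells. Its arguments: {"type":"object","properties":{"delta_pos":{"type":"array","items":{"type":"array","items":{"type":"number"}}},"turn":{"type":"array","items":{"type":"number"}},"hand":{"type":"number"},"squeeze":{"type":"number"}},"required":["delta_pos","turn"]}

```bash
mkdir -p pics
python3 - <<'E'
from plant import *
import cv2
o=get_obs();print({k:o[k] for k in('t','tcp_pos','tcp_rot','opening','wrist_force')})
for n in('scene','top'):
    im=snapshot(n);cv2.imwrite(f'pics/{n}0.png',im[:,:,::-1]);print(n,camera_info(n))
E
```

```text
{'t': 0.0, 'tcp_pos': array([ 0.24883827, -0.68005491,  0.23011711]), 'tcp_rot': array([-3.13930671e+00,  1.35133913e-04,  3.50847221e-01]), 'opening': 0.08521476712378295, 'wrist_force': array([ 0.00179172, -0.28967399, -0.69363463])}
scene {'mtx': array([[551.24303066,   0.        , 313.10094025],
       [  0.        , 551.24303066, 234.60045793],
       [  0.        ,   0.        ,   1.        ]]), 'rvec': array([ 2.16915775,  1.22303397, -0.46610875]), 'tvec': array([-0.31470838, -0.3225461 ,  1.58601942])}
top {'mtx': array([[545.467918  ,   0.        , 317.77211137],
       [  0.        , 545.467918  , 245.83495757],
       [  0.        ,   0.        ,   1.        ]]), 'rvec': array([ 2.20464868, -2.14692342,  0.08963687]), 'tvec': array([0.01963404, 0.57141723, 1.24308245])}
```

View pics/scene0.png

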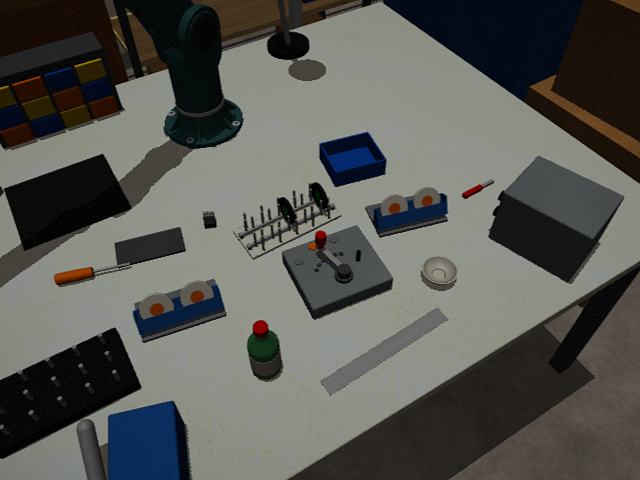

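View pics/top0.png

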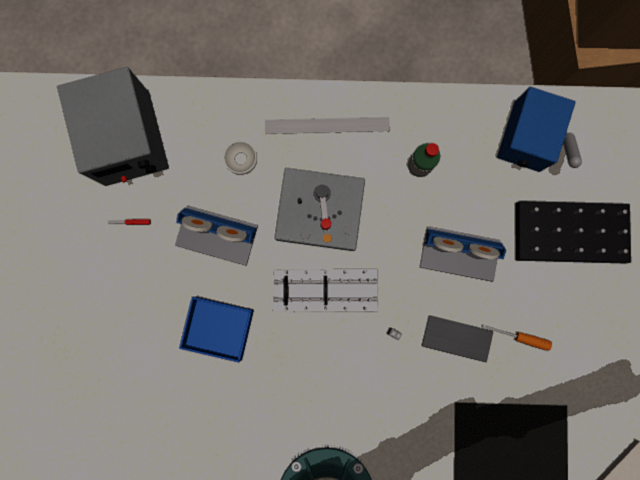

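The top view shows x up and y left. The lever knob is at (326,224), its hub at (322,191) and the parking peg at (299,201). The orange disc is at (327,239). The rack is centred near (326,290), with black pads at columns 286 and 325. Two white pads sit in each trough, near (196,224)/(232,233) and (447,243)/(485,250). The blue box is near (217,328).

```bash
cat > h.py <<'E'
from plant import *
import numpy as np, cv2
def cam(n):
    c=camera_info(n);R=cv2.Rodrigues(c['rvec'])[0];return c['mtx'],R,np.asarray(c['tvec']).ravel()
def unproj(n,uv,z):
    K,R,t=cam(n);C=-R.T@t;d=R.T@np.linalg.inv(K)@np.array([uv[0],uv[1],1.]);return C+d*(z-C[2])/d[2]
def proj(n,P):
    c=camera_info(n);return cv2.projectPoints(np.atleast_2d(np.asarray(P,float)),c['rvec'],c['tvec'],c['mtx'],None)[0][:,0]
def crop(im,x0,y0,w,h,s):
    return cv2.resize(im[y0:y0+h,x0:x0+w],None,fx=s,fy=s,interpolation=cv2.INTER_CUBIC)
def st():
    o=get_obs();return np.round(o['t'],2),np.round(o['tcp_pos'],4),np.round(np.degrees(o['tcp_rot']),1),np.round(o['opening'],4),np.round(o['grasp_force'],1),np.round(o['wrist_force'],1)
E
python3 - <<'E'
from h import *
im=snapshot('top');snapshot('scene')
for nm,z in [('rack',0),('outbox',.05),('trough_l',0),('trough_r',0),('pad0',.05),('done0',.082),('lever_knob',.106),('mark_orange',.04),('mark_grey_a',.04),('lever_hub',.04),('phone',0),('solvent',.1)]:
    for r in masks_of(nm,'top')[:5]:
        if r['p']<.3: continue
        ys,xs=np.nonzero(r['region']);c=(xs.mean(),ys.mean())
        rect=cv2.minAreaRect(np.c_[xs,ys].astype(np.float32))
        print(nm,round(r['p'],2),np.round(c,1),np.round(unproj('top',c,z)[:2],3),np.round(unproj('top',rect[0],z)[:2],3),np.round(rect[1],1),round(rect[2],1))
print('cam centre',[np.round(-cam(n)[1].T@cam(n)[2],3) for n in('top','scene')])
a=crop(im,265,160,130,160,4.6)[:,:,::-1]
b=np.vstack([crop(im,170,200,95,72,2.1*1),crop(im,415,220,95,68,2.1)])[:,:,::-1]
can=np.zeros((600,800,3),np.uint8)
a=crop(im,265,160,120,155,3.85)[:,:,::-1];can[:a.shape[0],:a.shape[1]]=a
for i,(x,y) in enumerate([(172,200),(415,220)]):
    b=crop(im,x,y,95,68,3.5)[:,:,::-1];can[i*300:i*300+b.shape[0],464:464+b.shape[1]]=b
cv2.imwrite('pics/z1.png',can)
E
```

```text
rack 0.7 [326.5 289.9] [0.469 0.012] [0.469 0.014] [ 42. 105.] 90.0
outbox 0.85 [215.9 328.5] [0.376 0.259] [0.376 0.259] [64.8 55.3] 13.0
trough_l 0.96 [215.  235.8] [0.59  0.279] [0.594 0.284] [80.9 42.9] 15.9
trough_l 0.58 [459.  254.8] [ 0.56 -0.3 ] [ 0.563 -0.308] [82.3 42.9] 10.6
trough_r 0.96 [215.  235.8] [0.59  0.279] [0.594 0.284] [80.9 42.9] 15.9
trough_r 0.58 [459.  254.8] [ 0.56 -0.3 ] [ 0.563 -0.308] [82.3 42.9] 10.6
pad0 0.85 [230.2 233.2] [0.592 0.235] [0.591 0.235] [29.2 13. ] 16.4
pad0 0.78 [447.6 243.9] [ 0.581 -0.261] [ 0.58 -0.26] [30.2 12.6] 11.3
pad0 0.69 [195.9 223.4] [0.613 0.314] [0.612 0.314] [29.8 13.6] 14.0
done0 0.69 [284.8 290.4] [0.465 0.105] [0.467 0.104] [27.  4.] 90.0
done0 0.67 [325.  290.1] [0.468 0.016] [0.47  0.016] [27.  2.] 90.0
lever_knob 0.88 [323.1 206.5] [0.65  0.025] [0.648 0.026] [43.5 10.2] 84.5
lever_knob 0.36 [483.7 250.3] [ 0.563 -0.326] [ 0.564 -0.325] [28.4 11.4] 11.3
mark_orange 0.49 [326.4 237.4] [0.589 0.015] [0.589 0.015] [7. 7.] 90.0
mark_grey_a 0.47 [304.5 234.1] [0.596 0.066] [0.596 0.066] [8. 7.] 90.0
lever_hub 0.91 [319.  208.2] [0.657 0.034] [0.656 0.034] [83.4 75. ] 7.7
phone 0.67 [456.9 338.2] [ 0.365 -0.296] [ 0.365 -0.296] [67.5 33.5] 13.6
solvent 0.97 [423.6 159.1] [ 0.763 -0.195] [ 0.764 -0.196] [26.2 37.5] 45.0
cam centre [array([0.462, 0.029, 1.287]), array([ 1.263, -0.377,  0.991])]
```

View pics/z1.png

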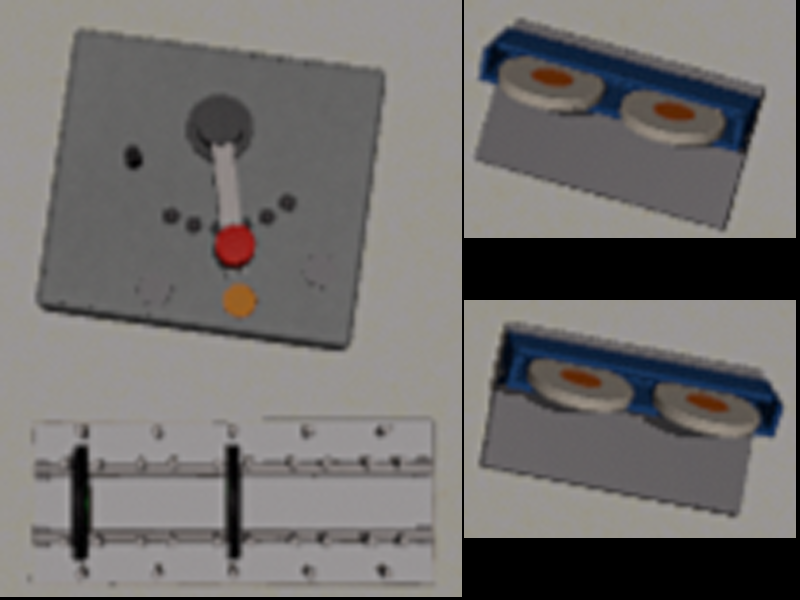

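The crop confirms 2 finished pads in slots +90 and 0, 4 waiting pads, and the lever sitting over the orange notch. The troughs' pale base shows on the robot side. Next I'll triangulate the dots, the knob and the hub.

```bash
cat >> h.py <<'E'
def blobs(n,im,lo,hi,amin=8):
    hsv=cv2.cvtColor(im,cv2.COLOR_RGB2HSV);m=cv2.inRange(hsv,lo,hi)
    N,_,s,c=cv2.connectedComponentsWithStats(m);return [(np.round(c[i],1),s[i,4]) for i in range(1,N) if s[i,4]>=amin]
def tri(a,b):
    Ps=[];
    for n in('top','scene'):
        K,R,t=cam(n);Ps.append(K@np.c_[R,t])
    X=cv2.triangulatePoints(*Ps,np.float64(a).reshape(2,1),np.float64(b).reshape(2,1)).ravel();return X[:3]/X[3]
def dots():
    T=[b[0] for b in blobs('top',snapshot('top'),(3,120,60),(18,255,255))]
    S=[b[0] for b in blobs('scene',snapshot('scene'),(3,120,60),(18,255,255))]
    out=[]
    for a in T:
        for b in S:
            X=tri(a,b);e=np.hypot(*(proj('top',X)[0]-a))+np.hypot(*(proj('scene',X)[0]-b))
            if e<4 and 0<X[2]<.2 and .3<X[0]<.9 and abs(X[1])<.5: out.append((np.round(X,4),a,b,round(e,1)))
    return out
E
python3 - <<'E'
from h import *
for d in dots(): print(*d)
im=snapshot('top')
U=lambda x,y:(265+x/3.85,160+y/3.85)
for nm,p,z in [('hub',U(220,122),.06),('knob',U(235,243),.106),('peg',U(133,152),.055),('orange',U(239,300),.04),('gL',U(155,291),.04),('gR',U(319,270),.04),('padL',U(80.5,500),.075),('pad0',U(232.5,500),.075)]+[('post',U(x,y),.056) for x in(83,158,233,308,382) for y in(432,571)]: print(nm,np.round(unproj('top',p,z)[:2],4))
V=lambda x,y,i:((172,415)[i]+(x-464)/3.5,(200,220)[i]+(y-300*i)/3.5)
for i,ps in enumerate([[(476,157),(727,228),(517,22),(763,90)],[(482,465),(738,514),(505,325),(778,405)]]):
    for p in ps: print('tr',i,np.round(unproj('top',V(*p,i),0.002)[:2],4))
E
```

```text
[0.6161 0.3117 0.0516] [197.  221.8] [426.8 200.4] 0.1
[0.5962 0.2317 0.052 ] [231.4 231.2] [394.1 208. ] 0.7
[0.5884 0.0139 0.042 ] [326.8 237.6] [312.4 246.1] 0.6
[ 0.585  -0.2617  0.0518] [448.1 241.9] [196.5 296.1] 0.4
[ 0.5713 -0.3434  0.0521] [484.2 248.9] [156.4 308.7] 0.1
[ 0.3642 -0.469   0.0165] [534.  341.2] [ 72.5 274.7] 0.3
hub [0.6917 0.028 ]
knob [0.6139 0.0177]
peg [0.6732 0.0791]
orange [0.5882 0.0138]
gL [0.5923 0.0641]
gR [ 0.6075 -0.0335]
padL [0.4666 0.1025]
pad0 [0.4689 0.0151]
post [0.5064 0.1035]
post [0.4255 0.1009]
post [0.5076 0.0595]
post [0.4266 0.0572]
post [0.5087 0.0156]
post [0.4278 0.0135]
post [ 0.5099 -0.0284]
post [ 0.429  -0.0302]
post [ 0.5111 -0.0717]
post [ 0.4301 -0.0733]
tr 0 [0.566  0.3718]
tr 0 [0.5225 0.2002]
tr 0 [0.6589 0.3484]
tr 0 [0.6168 0.1793]
tr 1 [ 0.5286 -0.2076]
tr 1 [ 0.5003 -0.3798]
tr 1 [ 0.6239 -0.2222]
tr 1 [ 0.5744 -0.4068]
```

```bash
cat >> h.py <<'E'
def plan(*wps,start=None):
    """wps: (x,y,z,yawdeg,rows); prints rows for move_arm in groups of <=12"""
    o=get_obs()
    if start is None: p=np.array(o['tcp_pos']);yaw=np.degrees(o['tcp_rot'][2])
    else: p=np.array(start[:3],float);yaw=start[3]
    for x,y,z,w,n in wps:
        D=[];T=[]
        p0=p.copy();w0=yaw;g=np.array([x,y,z])
        for i in range(1,n+1):
            tgt=p0+(g-p0)*i/n;r=np.radians(yaw)
            R=np.array([[np.cos(r),np.sin(r),0],[np.sin(r),-np.cos(r),0],[0,0,-1]])
            d=np.round(R.T@(tgt-p)*1000*2)/2;t=np.round(-(w0+(w-w0)*i/n-yaw)*2)/2
            p=p+R@d/1000;yaw-=t;D.append([float(v) if v%1 else int(v) for v in d]);T.append(float(t))
        for i in range(0,n,12): print('d',str(D[i:i+12]).replace(' ',''),'t',str(T[i:i+12]).replace(' ',''))
        print('  ->',np.round(p,4),round(yaw,1))
E
python3 - <<'E'
from h import *
plan((.614,.018,.2,7.5,20),(.614,.018,.086,7.5,4))
s=(.614,.018,.086,7.5);hub=np.array([.6917,.028])
w=[]
for k in range(1,13):
    a=np.radians(187.5-65*k/12);c=hub+.078*np.array([np.cos(a),np.sin(a)]);w.append((c[0],c[1],.086,7.5-65*k/12,1))
plan(*w,start=s)
E
```

```text
d [[29,-26.5,1.5],[29,-27,1.5],[28.5,-27,1.5],[28,-27.5,2],[28,-28,1.5],[28,-28,1.5],[27,-28.5,1.5],[27,-29,1.5],[26.5,-29,1.5],[26.5,-29,1.5],[26,-29.5,1.5],[26,-30,2]] t [0.5,1.0,0.5,0.5,0.5,1.0,0.5,0.5,0.5,1.0,0.5,0.5]
d [[25.5,-30,1.5],[25,-30.5,1.5],[24.5,-31,1.5],[24.5,-31,1.5],[24,-31,1.5],[24,-31.5,1.5],[23,-31.5,2],[23,-32,1.5]] t [0.5,1.0,0.5,0.5,0.5,1.0,0.5,0.5]
  -> [0.614  0.0178 0.1998] 7.6
d [[0,0,28.5],[0,0,28.5],[0,0,28.5],[0,0,28.5]] t [0.0,0.0,0.0,0.0]
  -> [0.614  0.0178 0.0858] 7.6
d [[0.5,-7,0]] t [5.5]
  -> [0.6136 0.025  0.086 ] 2.0
d [[0.5,-7.5,0]] t [5.5]
  -> [0.6138 0.0325 0.086 ] -3.5
d [[0.5,-7.5,0]] t [5.0]
  -> [0.6148 0.04   0.086 ] -8.5
d [[0,-7,0]] t [5.5]
  -> [0.6158 0.0469 0.086 ] -14.0
d [[0.5,-7.5,0]] t [5.5]
  -> [0.6181 0.0541 0.086 ] -19.5
d [[0.5,-7.5,0]] t [5.5]
  -> [0.6211 0.061  0.086 ] -25.0
d [[0.5,-7.5,0]] t [5.5]
  -> [0.6247 0.0675 0.086 ] -30.5
d [[0,-7,0]] t [5.5]
  -> [0.6283 0.0736 0.086 ] -36.0
d [[0.5,-7.5,0]] t [5.0]
  -> [0.6331 0.0793 0.086 ] -41.0
d [[0.5,-7.5,0]] t [5.5]
  -> [0.6384 0.0847 0.086 ] -46.5
d [[0,-7.5,0]] t [5.5]
  -> [0.6438 0.0898 0.086 ] -52.0
d [[0.5,-7,0]] t [5.5]
  -> [0.6496 0.0938 0.086 ] -57.5
```

move_arm(delta_pos=[[0,0,0],[0,0,0],[25,-36,2],[25,-36,2],[25,-36,2],[25,-36,2],[25,-36,2],[25,-36,2],[25,-36,2],[25,-36,2],[25,-36,2],[25,-36,2]], turn=[6.5,6,0,0,0,0,0,0,0,0,0,0], hand=1, squeeze=25)

```text
t: 2.45
tcp_pos: [0.4501, -0.2898, 0.2115]
tcp_rot: [3.141, -0.001, 0.133]
wrist_force: [0.1, -0.6, 0.3]
opening: 0.0855
grasp_force: 0.0
```

move_arm(delta_pos=[[25,-36,2],[25,-36,2],[25,-36,2],[25,-36,2],[25,-36,2],[25,-36,2],[26,-35,0],[27,-33,0],[0,0,0],[0,0,0]], turn=[0,0,0,0,0,0,0,0,0,0])

```text
t: 3.7
tcp_pos: [0.6127, 0.0169, 0.1992]
tcp_rot: [3.141, 0.001, 0.133]
wrist_force: [-0.6, -1.1, -0.2]
opening: 0.0854
grasp_force: 0.0
```

move_arm(delta_pos=[[1,0,38],[0,0,38],[0,0,37],[0,0,0]], turn=[0,0,0,0])

```text
t: 4.2
tcp_pos: [0.6109, 0.0154, 0.0839]
tcp_rot: [3.141, 0.007, 0.13]
wrist_force: [0.2, 0.1, -0.2]
opening: 0.0853
grasp_force: 0.0
```

move_arm(delta_pos=[[0,0,0],[0,0,0],[0,0,0],[0,0,0],[0,0,0],[0,0,0]], turn=[0,0,0,0,0,0], hand=0)

```text
t: 4.95
tcp_pos: [0.6147, 0.0176, 0.0875]
tcp_rot: [3.141, -0.002, 0.133]
wrist_force: [-1.3, 0.4, 6.3]
opening: 0.023
grasp_force: 24.4
```

Gripped the knob (23 mm opening). Now swing it along the arc.

move_arm(delta_pos=[[0.5,-7,0],[0.5,-7.5,0],[0.5,-7.5,0],[0,-7,0],[0.5,-7.5,0],[0.5,-7.5,0],[0.5,-7.5,0],[0,-7,0],[0.5,-7.5,0],[0.5,-7.5,0],[0,-7.5,0],[0,0,0]], turn=[5.5,5.5,5,5.5,5.5,5.5,5.5,5.5,5,5.5,5.5,0])

```text
t: 6.45
tcp_pos: [0.6442, 0.0895, 0.0875]
tcp_rot: [-3.141, -0.0, -0.907]
wrist_force: [-1.1, -0.7, 7.4]
opening: 0.0229
grasp_force: 24.6
```

move_arm(delta_pos=[[0,-5,0],[0,0,0]], turn=[3.5,0])

```text
t: 6.7
tcp_pos: [0.6471, 0.0917, 0.0875]
tcp_rot: [3.14, 0.0, -0.967]
wrist_force: [-4.3, -2.0, 8.8]
opening: 0.023
grasp_force: 24.8
```

move_arm(delta_pos=[[0,0,0],[0,0,0],[0,0,0],[0,0,0],[0,0,0],[0,0,-40],[0,0,-40],[0,0,-40]], turn=[0,0,0,0,0,0,0,0], hand=1)

```text
t: 7.7
tcp_pos: [0.6474, 0.0925, 0.2074]
tcp_rot: [3.141, 0.0, -0.967]
wrist_force: [-0.0, 0.0, -0.1]
opening: 0.0854
grasp_force: 0.0
```

Run:
```python
from h import *
im=snapshot('top');sc=snapshot('scene')
can=np.hstack([crop(im,265,160,120,155,3)[:,:,::-1],crop(sc,220,170,150,155,2.9)[:450,:,::-1].copy()[:450] if False else cv2.resize(sc[170:325,220:370],(435,465))[:,:,::-1]])
cv2.imwrite('pics/a2.png',can);print(st())
R=np.array([.4685,.0142]);a=np.radians(1.55)
for y in(.09,.045,0,-.045,-.09): print('slot',y,np.round(R+y*np.array([-np.sin(a),np.cos(a)]),4))
plan((.4661,.1035,.2,1.5,8),(.4661,.1035,.066,1.5,4))
```

```text
(np.float64(7.8), array([0.651 , 0.0923, 0.2113]), array([-179.5,   -0.2,  -55.4]), np.float64(0.0853), np.float64(0.0), array([ 0.6, -0.1, -0.4]))
slot 0.09 [0.4661 0.1042]
slot 0.045 [0.4673 0.0592]
slot 0 [0.4685 0.0142]
slot -0.045 [ 0.4697 -0.0308]
slot -0.09 [ 0.4709 -0.0758]
d [[-14.5,18,1.5],[-16,16.5,1.5],[-18.5,14.5,1],[-20,11.5,1.5],[-21,9.5,1.5],[-22.5,6.5,1.5],[-22.5,3.5,1.5],[-23.5,1,1.5]] t [-7.0,-7.0,-7.5,-7.0,-7.0,-7.0,-7.5,-7.0]
  -> [0.4659 0.1035 0.1998] 1.6
d [[0,0,33.5],[0,0,33.5],[0,0,33.5],[0,0,33.5]] t [0.0,0.0,0.0,0.0]
  -> [0.4659 0.1035 0.0658] 1.6
```

View pics/a2.png

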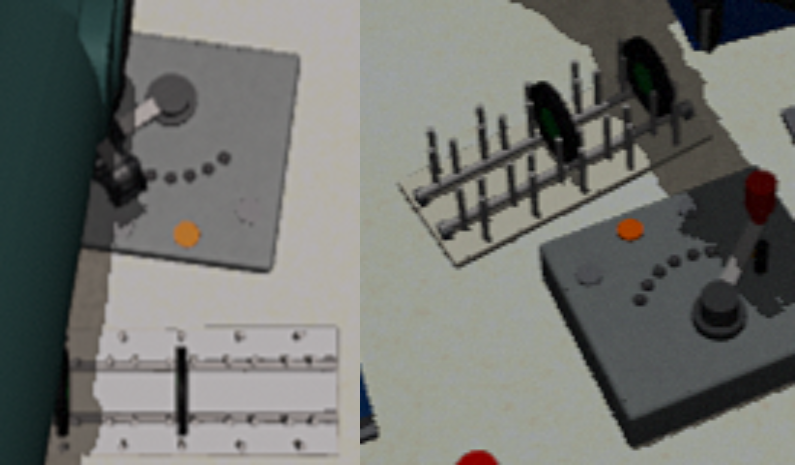

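The lever is parked against the peg, and both black pads are still in the rack. Next I'll fetch the finished pad in slot +90.

Run:
```python
from h import *
print(st())
plan((.4661,.1035,.2,1.5,8),(.4661,.1035,.060,1.5,4),start=(.6481,.0926,.2075,-55.5))
c=np.array([.376,.259]);a=np.radians(-11);yv=np.array([-np.sin(a),np.cos(a)])
A=c+.028*yv;B=c-.028*yv;print(A,B)
plan((.4661,.1035,.14,1.5,2),(*A,.14,-11,6),(*A,.063,-11,2),start=(.4661,.1035,.060,1.5))
```

```text
(np.float64(7.8), array([0.651 , 0.0923, 0.2113]), array([-179.5,   -0.2,  -55.4]), np.float64(0.0853), np.float64(0.0), array([ 0.6, -0.1, -0.4]))
d [[-14,18,1],[-16,16,1],[-18,14,1],[-19.5,11.5,1],[-21,9.5,0.5],[-22,6.5,1],[-22.5,3.5,1],[-22.5,1,1]] t [-7.0,-7.0,-7.5,-7.0,-7.0,-7.0,-7.5,-7.0]
  -> [0.4663 0.1034 0.2   ] 1.5
d [[0,0,35],[0,0,35],[0,0,35],[0,0,35]] t [-0.0,-0.0,-0.0,-0.0]
  -> [0.4663 0.1034 0.06  ] 1.5
[0.38134265 0.28648556] [0.37065735 0.23151444]
d [[0,0,-40],[0,0,-40]] t [-0.0,-0.0]
  -> [0.4661 0.1035 0.14  ] 1.5
d [[-13.5,-31,0],[-14,-30,0],[-15.5,-30,0],[-16.5,-29.5,0],[-18,-28.5,0],[-18.5,-28,0]] t [2.0,2.0,2.0,2.5,2.0,2.0]
  -> [0.3815 0.2866 0.14  ] -11.0
d [[0,0,38.5],[0,0,38.5]] t [-0.0,-0.0]
  -> [0.3815 0.2866 0.063 ] -11.0
```

move_arm(delta_pos=[[-14,18,1],[-16,16,1],[-18,14,1],[-19.5,11.5,1],[-21,9.5,0.5],[-22,6.5,1],[-22.5,3.5,1],[-22.5,1,1],[0,0,40],[0,0,40],[0,0,0],[0,0,0]], turn=[-7,-7,-7.5,-7,-7,-7,-7.5,-7,0,0,0,0], hand=0.5)

```text
t: 9.3
tcp_pos: [0.4662, 0.103, 0.1193]
tcp_rot: [-3.142, -0.0, 0.028]
wrist_force: [-0.1, 0.9, 0.4]
opening: 0.0426
grasp_force: 0.0
```

Run:
```python
from h import *
sc=snapshot('scene')
cv2.imwrite('pics/a3.png',crop(sc,220,130,160,120,5)[:,:,::-1]);print(st())
```

```text
(np.float64(9.35), array([0.4666, 0.1032, 0.1198]), array([-1.8e+02, -1.0e-01,  1.6e+00]), np.float64(0.0426), np.float64(0.0), array([-0.3,  0.7, -0. ]))
```

View pics/a3.png

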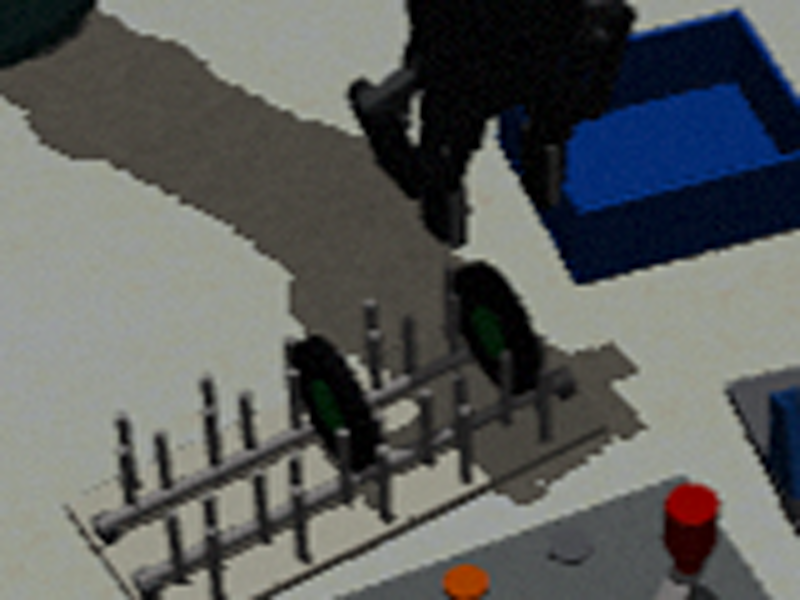

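The fingers straddle the pad in slot +90. Going down to grip and lift it.

move_arm(delta_pos=[[0,0,30],[0,0,30],[0,0,0]], turn=[0,0,0])

```text
t: 9.72
tcp_pos: [0.4656, 0.103, 0.0587]
tcp_rot: [3.141, 0.001, 0.028]
wrist_force: [0.2, -0.1, -0.1]
opening: 0.0427
grasp_force: 0.0
```

move_arm(delta_pos=[[0,0,0],[0,0,0],[0,0,0],[0,0,0],[0,0,0]], turn=[0,0,0,0,0], hand=0, squeeze=40)

```text
t: 10.35
tcp_pos: [0.4668, 0.1031, 0.0601]
tcp_rot: [-3.141, -0.003, 0.028]
wrist_force: [0.2, -0.2, 7.9]
opening: 0.0068
grasp_force: 42.3
```

move_arm(delta_pos=[[0,0,-40],[0,0,-40],[0,0,0]], turn=[0,0,0])

```text
t: 10.72
tcp_pos: [0.4678, 0.1036, 0.1416]
tcp_rot: [-3.14, -0.007, 0.028]
wrist_force: [-1.0, 0.5, -0.9]
opening: 0.007
grasp_force: 41.3
```

move_arm(delta_pos=[[-13.5,-31,0],[-14,-30,0],[-15.5,-30,0],[-16.5,-29.5,0],[-18,-28.5,0],[-18.5,-28,0],[0,0,38],[0,0,39],[0,0,0],[0,0,0]], turn=[2,2,2,2.5,2,2,0,0,0,0])

```text
t: 11.98
tcp_pos: [0.3809, 0.2858, 0.0621]
tcp_rot: [3.141, 0.0, -0.191]
wrist_force: [0.4, 0.3, -0.9]
opening: 0.007
grasp_force: 41.2
```

move_arm(delta_pos=[[0,0,0],[0,0,0],[0,0,0],[0,0,0],[0,0,-40],[0,0,-40],[0,0,0]], turn=[0,0,0,0,0,0,0], hand=0.5)

```text
t: 12.85
tcp_pos: [0.3823, 0.2873, 0.1442]
tcp_rot: [-3.137, -0.004, -0.19]
wrist_force: [0.9, 1.0, 1.0]
opening: 0.0427
grasp_force: 0.0
```

Run:
```python
from h import *
print(st());snapshot('top');snapshot('scene')
for n in('top','scene'):
  for r in masks_of('done0',n)[:4]: 
    if r['p']>.3: print(n,r['p'],r['box'])
s=(.3815,.2866,.143,-11)
plan((.4685,.0145,.143,1.5,8),start=s)
plan((.3707,.2315,.143,-11,8),start=(.4685,.0145,.143,1.5))
```

```text
(np.float64(12.85), array([0.3823, 0.2873, 0.1442]), array([-179.7,   -0.2,  -10.9]), np.float64(0.0427), np.float64(0.0), array([0.9, 1. , 1. ]))
top 0.53 [203.0, 309.8, 213.7, 329.6]
top 0.45 [325.2, 275.8, 326.9, 305.4]
scene 0.61 [358.4, 139.6, 367.0, 165.2]
scene 0.49 [280.8, 196.6, 297.2, 224.1]
d [[17,31.5,0],[16.5,31.5,0],[15.5,32,0],[14.5,33,0],[13.5,33,0],[13,33.5,0],[11.5,33.5,0],[11,34,0]] t [-1.5,-1.5,-1.5,-2.0,-1.5,-1.5,-1.5,-1.5]
  -> [0.4685 0.0145 0.143 ] 1.5
d [[-11.5,-27.5,0],[-12,-27,0],[-13,-27,0],[-14,-26.5,0],[-14.5,-26,0],[-15,-25.5,0],[-16,-25,0],[-16.5,-24.5,0]] t [1.5,1.5,1.5,2.0,1.5,1.5,1.5,1.5]
  -> [0.3706 0.2313 0.143 ] -11.0
```

move_arm(delta_pos=[[17,31.5,0],[16.5,31.5,0],[15.5,32,0],[14.5,33,0],[13.5,33,0],[13,33.5,0],[11.5,33.5,0],[11,34,0],[0,0,0],[0,0,42],[0,0,41],[0,0,0]], turn=[-1.5,-1.5,-1.5,-2,-1.5,-1.5,-1.5,-1.5,0,0,0,0])

```text
t: 14.55
tcp_pos: [0.4653, 0.0148, 0.0561]
tcp_rot: [-3.141, 0.008, 0.029]
wrist_force: [-0.6, 1.0, -0.3]
opening: 0.0427
grasp_force: 0.0
```

move_arm(delta_pos=[[0,0,0],[0,0,0],[0,0,0],[0,0,0],[0,0,0]], turn=[0,0,0,0,0], hand=0)

```text
t: 15.18
tcp_pos: [0.4692, 0.0144, 0.06]
tcp_rot: [-3.141, -0.002, 0.028]
wrist_force: [-1.3, 0.2, 8.2]
opening: 0.0068
grasp_force: 42.7
```

move_arm(delta_pos=[[0,0,-42],[0,0,-41],[0,0,0]], turn=[0,0,0])

```text
t: 15.55
tcp_pos: [0.4704, 0.0141, 0.1446]
tcp_rot: [-3.141, -0.007, 0.028]
wrist_force: [-0.2, 0.8, -1.2]
opening: 0.0068
grasp_force: 41.6
```

Run:
```python
from h import *
print(st());im=snapshot('top');sc=snapshot('scene')
cv2.imwrite('pics/a4.png',np.hstack([crop(im,170,280,90,90,4.4),crop(sc,310,125,90,90,4.4)])[:,:,::-1])
for r in masks_of('outbox','top')[:1]:
    ys,xs=np.nonzero(r['region']);rect=cv2.minAreaRect(np.c_[xs,ys].astype(np.float32));print(r['p'],rect,unproj('top',rect[0],.05))
```

```text
(np.float64(15.55), array([0.4704, 0.0141, 0.1446]), array([-180. ,   -0.4,    1.6]), np.float64(0.0068), np.float64(41.6), array([-0.2,  0.8, -1.2]))
0.97 ((215.91851806640625, 328.5196838378906), (63.78514862060547, 55.165531158447266), 12.994616508483887) [0.37590247 0.25866004 0.05      ]
```

View pics/a4.png

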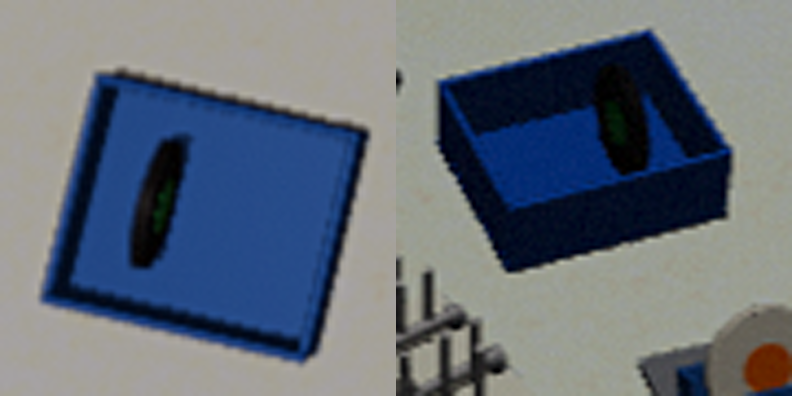

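Pad 1 stands on edge inside the box, which is acceptable, and the box has not moved. Taking pad 2 to the other end.

move_arm(delta_pos=[[-11.5,-27.5,0],[-12,-27,0],[-13,-27,0],[-14,-26.5,0],[-14.5,-26,0],[-15,-25.5,0],[-16,-25,0],[-16.5,-24.5,0],[0,0,39],[0,0,40],[0,0,0],[0,0,0]], turn=[1.5,1.5,1.5,2,1.5,1.5,1.5,1.5,0,0,0,0])

```text
t: 17.2
tcp_pos: [0.37, 0.2302, 0.0628]
tcp_rot: [3.141, 0.001, -0.191]
wrist_force: [0.7, -0.3, -0.1]
opening: 0.0072
grasp_force: 41.5
```

move_arm(delta_pos=[[0,0,0],[0,0,0],[0,0,0],[0,0,0],[0,0,-40],[0,0,-40],[0,0,0]], turn=[0,0,0,0,0,0,0], hand=0.4)

```text
t: 18.08
tcp_pos: [0.3715, 0.2317, 0.145]
tcp_rot: [-3.137, -0.004, -0.19]
wrist_force: [-0.3, 0.7, -0.7]
opening: 0.0344
grasp_force: 0.0
```

Run:
```python
from h import *
print(st())
for d in dots(): print(*d)
```

```text
(np.float64(18.08), array([0.3715, 0.2317, 0.145 ]), array([-179.7,   -0.2,  -10.9]), np.float64(0.0344), np.float64(0.0), array([-0.3,  0.7, -0.7]))
[0.6161 0.312  0.0512] [196.9 221.8] [426.8 200.5] 0.2
[0.5961 0.2319 0.0518] [231.4 231.3] [394.2 208. ] 0.5
[0.5885 0.0143 0.0422] [326.8 237.6] [312.8 246. ] 0.2
[ 0.5848 -0.2616  0.0514] [448. 242.] [196.5 296.1] 0.4
[ 0.5713 -0.3434  0.0521] [484.2 248.9] [156.4 308.7] 0.1
[ 0.3642 -0.4687  0.0167] [534.  341.2] [ 72.7 274.6] 0.1
```

```bash
cat >> h.py <<'E'
TL,TR=-13.9,-9.5
RC=np.array([.4685,.0142]);RY=1.55
def grasp(dot,yaw,d=.020):
    a=np.radians(yaw);x=np.array([np.cos(a),np.sin(a)])
    c=np.array(dot[:2])-.0035*x; zc=dot[2]-.0019
    return c-.0107*x, x, zc+.030-d
def slot(y):
    a=np.radians(RY);return RC+y*np.array([-np.sin(a),np.cos(a)])
def pick(dot,yaw,sl,start,rows=10,ty=None):
    g,x,z=grasp(dot,yaw);ty=yaw+90 if ty is None else ty;z=.060;s=slot(sl)
    plan((*g,.145,ty,rows),(*g,z,ty,3),start=start)
    u=g-.47*.06*x;zu=z+.053
    plan((*u,zu,ty,4),(*(u),.19,ty,2),(*s,.19,RY,10),(*s,.115,RY,2),(*s,.062,RY,3),start=(*g,z,ty))
E
python3 - <<'E'
from h import *
print(np.round(get_obs()['q'],2))
pick([.5961,.2318,.0519],TL,.045,(.3706,.2313,.144,-11))
E
```

```text
[-0.87  0.4   0.27  2.32 -0.24  0.44 -2.16]
d [[20.5,-4.5,0],[21.5,-1,0],[21,2,-0.5],[20.5,5,0],[19.5,8,0],[18,11,0],[16,14,0],[14,16,-0.5],[11.5,18,0],[8.5,19,0]] t [-8.5,-9.0,-8.5,-9.0,-8.5,-9.0,-8.5,-8.5,-9.0,-8.5]
  -> [0.5821 0.2353 0.145 ] 76.0
d [[0,0,28.5],[0,0,28],[0,0,28.5]] t [-0.0,-0.0,-0.0]
  -> [0.5821 0.2353 0.06  ] 76.0
d [[0,-7,-13],[0,-7,-13.5],[0,-7,-13],[0,-7,-13.5]] t [-0.0,-0.0,-0.0,-0.0]
  -> [0.5551 0.2419 0.113 ] 76.1
d [[0,0,-38.5],[0,0,-38.5]] t [-0.0,-0.0]
  -> [0.5551 0.2419 0.19  ] 76.1
d [[-20,-4,0],[-20,-1.5,0],[-20.5,1,0],[-20,3.5,0],[-19,6.5,0],[-18.5,9,0],[-17,11,0],[-15.5,13,0],[-13.5,15,0],[-11.5,16.5,0]] t [7.5,7.5,7.5,7.5,7.5,7.0,7.5,7.5,7.5,7.5]
  -> [0.4674 0.0592 0.19  ] 1.6
d [[0,0,37.5],[0,0,37.5]] t [0.0,0.0]
  -> [0.4674 0.0592 0.115 ] 1.6
d [[0,0,17.5],[0,0,18],[0,0,17.5]] t [0.0,0.0,0.0]
  -> [0.4674 0.0592 0.062 ] 1.6
```

move_arm(delta_pos=[[20.5,-4.5,0],[21.5,-1,0],[21,2,-0.5],[20.5,5,0],[19.5,8,0],[18,11,0],[16,14,0],[14,16,-0.5],[11.5,18,0],[8.5,19,0],[0,0,28],[0,0,0]], turn=[-8.5,-9,-8.5,-9,-8.5,-9,-8.5,-8.5,-9,-8.5,0,0])

```text
t: 19.68
tcp_pos: [0.5789, 0.2336, 0.1121]
tcp_rot: [-3.135, 0.004, 1.328]
wrist_force: [-0.3, 0.3, 0.3]
opening: 0.0337
grasp_force: 0.0
```

move_arm(delta_pos=[[0,0,0],[0,0,0]], turn=[0,0])

```text
t: 19.92
tcp_pos: [0.5816, 0.2354, 0.1163]
tcp_rot: [3.141, -0.001, 1.329]
wrist_force: [0.6, 0.7, 0.2]
opening: 0.0342
grasp_force: 0.0
```

Run:
```python
from h import *
im=snapshot('top');sc=snapshot('scene')
cv2.imwrite('pics/a5.png',np.hstack([crop(im,170,195,90,90,4.4),crop(sc,360,140,90,90,4.4)])[:,:,::-1]);print(st())
```

```text
(np.float64(20.02), array([0.5818, 0.2354, 0.1165]), array([179.9,  -0. ,  76.1]), np.float64(0.034), np.float64(0.0), array([0.7, 0. , 0.4]))
```

View pics/a5.png

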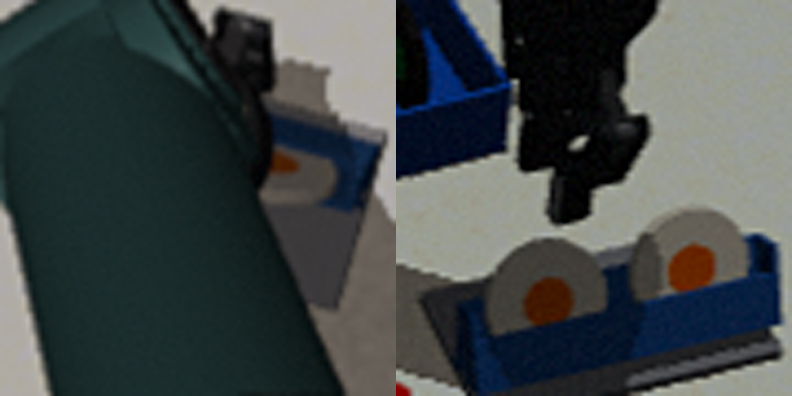

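The gripper is centred over the inner left pad (scene column ≈395). Descending, then closing gently.

move_arm(delta_pos=[[0,0,28],[0,0,28.5],[0,0,0],[0,0,0]], turn=[0,0,0,0])

```text
t: 20.52
tcp_pos: [0.5822, 0.2355, 0.0603]
tcp_rot: [3.14, -0.001, 1.328]
wrist_force: [0.2, 0.6, -0.1]
opening: 0.0343
grasp_force: 0.0
```

move_arm(delta_pos=[[0,0,0],[0,0,0],[0,0,0],[0,0,0]], turn=[0,0,0,0], hand=0, squeeze=25)

```text
t: 21.02
tcp_pos: [0.5843, 0.2355, 0.0617]
tcp_rot: [3.137, -0.003, 1.328]
wrist_force: [0.3, -0.9, 5.9]
opening: 0.014
grasp_force: 21.9
```

move_arm(delta_pos=[[0,-7,-13],[0,-7,-13.5],[0,-7,-13],[0,-7,-13.5],[0,0,0],[0,0,0]], turn=[0,0,0,0,0,0])

```text
t: 21.78
tcp_pos: [0.5537, 0.2417, 0.1121]
tcp_rot: [-3.141, 0.001, 1.329]
wrist_force: [-0.5, 0.0, -1.5]
opening: 0.007
grasp_force: 25.1
```

Run:
```python
from h import *
im=snapshot('top');sc=snapshot('scene')
cv2.imwrite('pics/a6.png',np.hstack([crop(im,170,195,90,90,4.4),crop(sc,350,120,90,90,4.4)])[:,:,::-1]);print(st())
```

```text
(np.float64(21.88), array([0.5539, 0.2415, 0.1117]), array([-179.9,    0. ,   76.1]), np.float64(0.0072), np.float64(25.1), array([ 0.3, -0.4, -1.4]))
```

View pics/a6.png

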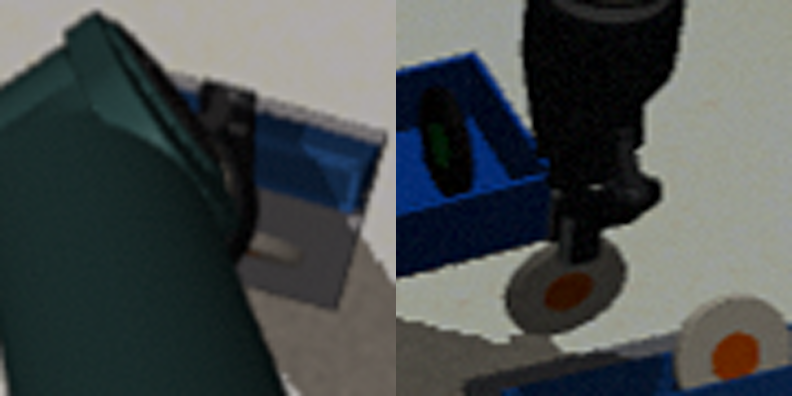

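```bash
cat >> h.py <<'E'
def held(p,yaw):
    """held pad: dot in scene -> intersection with plane 4 mm in front of the finger centre plane; offsets from TCP: lateral (tool x), height"""
    bl=[b for b in blobs('scene',snapshot('scene'),(3,120,40),(18,255,255))]
    K,R,t=cam('scene');C=-R.T@t;a=np.radians(yaw);n=np.array([np.cos(a),np.sin(a),0]);q=np.array(p)+.004*n
    for b in bl:
        d=R.T@np.linalg.inv(K)@np.array([*b[0],1.]);X=C+d*(n@(q-C))/(n@d)
        if np.linalg.norm(X-q)<.05: print('held',b[0],b[1],'lat',round((X-q)@np.array([-n[1],n[0],0]),4),'h',round(X[2]-p[2],4))
E
python3 - <<'E'
from h import *
held([.5551,.2417,.1125],TL)
E
```

```text
held [388.7 185.7] 75 lat -0.0024 h -0.023
```

move_arm(delta_pos=[[0,0,-38.5],[0,0,-38.5],[-20,-4,0],[-20,-1.5,0],[-20.5,1,0],[-20,3.5,0],[-19,6.5,0],[-18.5,9,0],[-17,11,0],[-15.5,13,0],[-13.5,15,0],[-11.5,16.5,0]], turn=[0,0,7.5,7.5,7.5,7.5,7.5,7,7.5,7.5,7.5,7.5], squeeze=50)

```text
t: 23.42
tcp_pos: [0.4662, 0.0584, 0.189]
tcp_rot: [3.141, 0.001, 0.024]
wrist_force: [-0.4, 0.1, -0.6]
opening: 0.0059
grasp_force: 53.2
```

move_arm(delta_pos=[[0,0,37.5],[0,0,37.5],[0,0,0],[0,0,0]], turn=[0,0,0,0])

```text
t: 23.92
tcp_pos: [0.4672, 0.0591, 0.1148]
tcp_rot: [-3.142, -0.001, 0.028]
wrist_force: [0.2, 0.6, -1.5]
opening: 0.0059
grasp_force: 53.1
```

move_arm(delta_pos=[[0,0,12],[0,0,12],[0,0,0]], turn=[0,0,0])

```text
t: 24.3
tcp_pos: [0.466, 0.059, 0.0896]
tcp_rot: [3.141, 0.002, 0.028]
wrist_force: [-0.5, -0.3, -1.2]
opening: 0.0059
grasp_force: 53.2
```

Run:
```python
from h import *
im=snapshot('top');sc=snapshot('scene')
cv2.imwrite('pics/a7.png',np.hstack([crop(im,265,240,90,90,4.4),crop(sc,240,150,90,90,4.4)])[:,:,::-1]);print(st())
```

```text
(np.float64(24.4), array([0.4664, 0.059 , 0.0901]), array([180. ,   0. ,   1.6]), np.float64(0.0058), np.float64(53.2), array([ 0.8, -0.7, -0.6]))
```

View pics/a7.png

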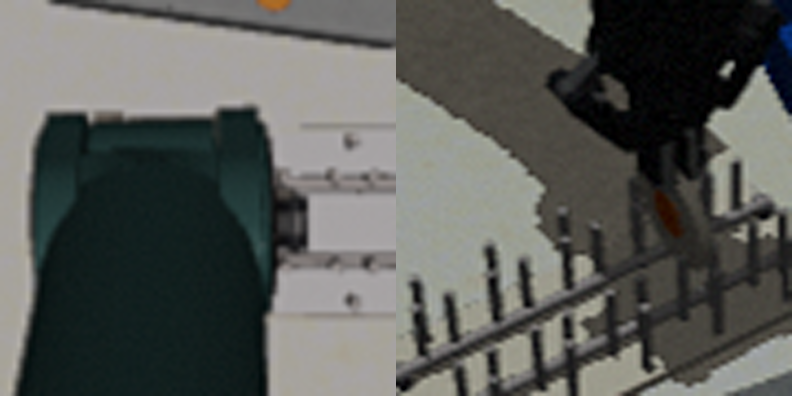

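The pad is entering slot +45 between the tines with no contact force. Continuing down.

move_arm(delta_pos=[[0,0,8],[0,0,7],[0,0,0],[0,0,0]], turn=[0,0,0,0])

```text
t: 24.9
tcp_pos: [0.4665, 0.059, 0.0752]
tcp_rot: [3.142, 0.0, 0.028]
wrist_force: [0.0, -0.8, -1.0]
opening: 0.0059
grasp_force: 53.2
```

move_arm(delta_pos=[[0,0,2],[0,0,0],[0,0,0]], turn=[0,0,0])

```text
t: 25.28
tcp_pos: [0.4674, 0.059, 0.0743]
tcp_rot: [-3.141, -0.002, 0.028]
wrist_force: [-0.3, -1.1, 9.6]
opening: 0.0061
grasp_force: 54.5
```

move_arm(delta_pos=[[0,0,0],[0,0,0],[0,0,0],[0,0,0],[0,0,-30],[0,0,-40],[0,0,0],[0,0,0]], turn=[0,0,0,0,0,0,0,0], hand=0.25)

```text
t: 26.28
tcp_pos: [0.4663, 0.0591, 0.1431]
tcp_rot: [-3.142, 0.0, 0.028]
wrist_force: [-0.1, -0.9, -0.9]
opening: 0.0212
grasp_force: 0.0
```

Run:
```python
from h import *
print(st());sc=snapshot('scene')
for d in dots(): print(*d)
pick([.6161,.3119,.0517],TL,.09,(.4674,.0592,.143,1.6),rows=10)
```

```text
(np.float64(26.28), array([0.4663, 0.0591, 0.1431]), array([-180. ,    0. ,    1.6]), np.float64(0.0212), np.float64(0.0), array([-0.1, -0.9, -0.9]))
[0.6161 0.3118 0.0516] [197.  221.8] [426.9 200.4] 0.0
[0.5886 0.0142 0.0419] [326.8 237.6] [312.8 246.1] 0.2
[ 0.585  -0.2617  0.0518] [448.1 241.9] [196.5 296.1] 0.4
[ 0.5713 -0.3434  0.0521] [484.2 248.9] [156.4 308.7] 0.1
[ 0.3642 -0.4688  0.0164] [534.  341.2] [ 72.7 274.7] 0.1
d [[14,-25,0],[17.5,-23.5,-0.5],[20.5,-20.5,0],[22.5,-18,-0.5],[25,-14.5,0],[26.5,-11.5,0],[28,-8.5,-0.5],[28.5,-4,0],[29,-0.5,-0.5],[28.5,3,0]] t [-7.5,-7.5,-7.5,-7.5,-7.0,-7.5,-7.5,-7.5,-7.5,-7.5]
  -> [0.6022 0.3151 0.145 ] 76.1
d [[0,0,28.5],[0,0,28],[0,0,28.5]] t [-0.0,-0.0,-0.0]
  -> [0.6022 0.3151 0.06  ] 76.1
d [[0,-7,-13],[0,-7,-13.5],[0,-7,-13],[0,-7,-13.5]] t [-0.0,-0.0,-0.0,-0.0]
  -> [0.5751 0.322  0.113 ] 76.1
d [[0,0,-38.5],[0,0,-38.5]] t [-0.0,-0.0]
  -> [0.5751 0.322  0.19  ] 76.1
d [[-24,-5.5,0],[-24,-2,0],[-24.5,1,0],[-24,4,0],[-23,7.5,0],[-22.5,10,0],[-20.5,13,0],[-19,15.5,0],[-16.5,17.5,0],[-14.5,20,0]] t [7.5,7.5,7.5,7.5,7.5,7.0,7.5,7.5,7.5,7.5]
  -> [0.4659 0.1039 0.19  ] 1.6
d [[0,0,37.5],[0,0,37.5]] t [0.0,0.0]
  -> [0.4659 0.1039 0.115 ] 1.6
d [[0,0,17.5],[0,0,18],[0,0,17.5]] t [0.0,0.0,0.0]
  -> [0.4659 0.1039 0.062 ] 1.6
```

move_arm(delta_pos=[[14,-25,0],[17.5,-23.5,-0.5],[20.5,-20.5,0],[22.5,-18,-0.5],[25,-14.5,0],[26.5,-11.5,0],[28,-8.5,-0.5],[28.5,-4,0],[29,-0.5,-0.5],[28.5,3,0],[0,0,0],[0,0,0]], turn=[-7.5,-7.5,-7.5,-7.5,-7,-7.5,-7.5,-7.5,-7.5,-7.5,0,0], hand=0.4)

```text
t: 27.92
tcp_pos: [0.6005, 0.3134, 0.144]
tcp_rot: [-3.14, 0.003, 1.326]
wrist_force: [-0.2, -0.5, -0.1]
opening: 0.0344
grasp_force: 0.0
```

move_arm(delta_pos=[[0,0,28.5],[0,0,28.5],[0,0,29],[0,0,0],[0,0,0]], turn=[0,0,0,0,0])

```text
t: 28.55
tcp_pos: [0.6017, 0.3143, 0.06]
tcp_rot: [3.141, 0.0, 1.327]
wrist_force: [0.5, 0.3, -0.1]
opening: 0.0344
grasp_force: 0.0
```

move_arm(delta_pos=[[0,0,0],[0,0,0],[0,0,0],[0,0,0]], turn=[0,0,0,0], hand=0, squeeze=25)

```text
t: 29.05
tcp_pos: [0.6042, 0.3152, 0.0619]
tcp_rot: [3.137, -0.003, 1.327]
wrist_force: [1.0, -1.1, 5.3]
opening: 0.0142
grasp_force: 21.7
```

move_arm(delta_pos=[[0,-7,-13],[0,-7,-13.5],[0,-7,-13],[0,-7,-13.5],[0,0,0],[0,0,0]], turn=[0,0,0,0,0,0])

```text
t: 29.8
tcp_pos: [0.5736, 0.3216, 0.112]
tcp_rot: [-3.141, 0.001, 1.329]
wrist_force: [0.6, 0.0, -0.6]
opening: 0.0071
grasp_force: 24.9
```

Run:
```python
from h import *
print(st());held([.5751,.322,.112],TL)
```

```text
(np.float64(29.8), array([0.5736, 0.3216, 0.112 ]), array([-180. ,    0. ,   76.1]), np.float64(0.0071), np.float64(24.9), array([ 0.6,  0. , -0.6]))
held [421.3 178.2] 66 lat -0.0029 h -0.0223
```

move_arm(delta_pos=[[0,0,-38.5],[0,0,-38.5],[-24,-5.5,0],[-24,-2,0],[-24.5,1,0],[-24,4,0],[-23,7.5,0],[-22.5,10,0],[-20.5,13,0],[-19,15.5,0],[-16.5,17.5,0],[-14.5,20,0]], turn=[0,0,7.5,7.5,7.5,7.5,7.5,7,7.5,7.5,7.5,7.5], squeeze=50)

```text
t: 31.35
tcp_pos: [0.4645, 0.1028, 0.1888]
tcp_rot: [3.141, 0.001, 0.024]
wrist_force: [0.1, 0.6, -0.9]
opening: 0.0061
grasp_force: 52.6
```

move_arm(delta_pos=[[2,0,37.5],[0,0,37.5],[0,0,0],[0,0,12],[0,0,12],[0,0,0],[0,0,0]], turn=[0,0,0,0,0,0,0])

```text
t: 32.22
tcp_pos: [0.467, 0.1036, 0.0905]
tcp_rot: [3.142, -0.0, 0.028]
wrist_force: [-0.5, -0.8, -2.3]
opening: 0.0059
grasp_force: 52.6
```

move_arm(delta_pos=[[0,0,7],[0,0,7],[0,0,0],[0,0,0]], turn=[0,0,0,0])

```text
t: 32.72
tcp_pos: [0.4669, 0.1036, 0.0761]
tcp_rot: [3.141, 0.0, 0.028]
wrist_force: [-0.8, -1.0, -1.4]
opening: 0.006
grasp_force: 52.6
```

move_arm(delta_pos=[[0,0,2],[0,0,0],[0,0,0]], turn=[0,0,0])

```text
t: 33.1
tcp_pos: [0.4668, 0.1036, 0.0751]
tcp_rot: [-3.141, 0.0, 0.028]
wrist_force: [-2.3, -1.2, 9.1]
opening: 0.0062
grasp_force: 53.9
```

move_arm(delta_pos=[[0,0,0],[0,0,0],[0,0,0],[0,0,0],[0,0,-30],[0,0,-40],[0,0,0],[0,0,0]], turn=[0,0,0,0,0,0,0,0], hand=0.25)

```text
t: 34.1
tcp_pos: [0.4667, 0.1036, 0.1441]
tcp_rot: [-3.142, 0.0, 0.028]
wrist_force: [-0.1, 0.1, -0.5]
opening: 0.0213
grasp_force: 0.0
```

Run:
```python
from h import *
print(st(),np.round(get_obs()['q'],2))
for d in dots(): print(*d)
pick([.585,-.2617,.0517],TR,-.045,(.4675,.1039,.1445,1.6),rows=14)
pick([.5713,-.3434,.0521],TR,-.09,(*slot(-.045),.1445,1.6),rows=12)
```

```text
(np.float64(34.1), array([0.4667, 0.1036, 0.1441]), array([-180. ,    0. ,    1.6]), np.float64(0.0213), np.float64(0.0), array([-0.1,  0.1, -0.5])) [-0.41  0.43  0.13  2.23 -0.12  0.49 -1.73]
[0.5885 0.0141 0.0419] [326.8 237.6] [312.7 246.1] 0.3
[ 0.5848 -0.2616  0.0514] [448. 242.] [196.5 296.1] 0.4
[ 0.5713 -0.3434  0.0521] [484.2 248.9] [156.4 308.7] 0.1
[ 0.3642 -0.4689  0.0164] [534.  341.2] [ 72.6 274.7] 0.2
d [[6.5,26,0],[4.5,27,0],[1,26.5,0],[-1,27,0],[-4,27,0],[-6.5,26,0],[-9,25.5,-0.5],[-11.5,24.5,0],[-14,23,0],[-15.5,22,0],[-18.5,20,0],[-20,18,0]] t [-5.5,-6.0,-5.5,-5.5,-5.5,-6.0,-5.5,-5.5,-5.5,-6.0,-5.5,-5.5]
d [[-21.5,16,0],[-23,14,0]] t [-6.0,-5.5]
  -> [ 0.571  -0.2593  0.145 ] 80.6
d [[0,0,28.5],[0,0,28],[0,0,28.5]] t [0.0,0.0,0.0]
  -> [ 0.571  -0.2593  0.06  ] 80.6
d [[0,-7,-13],[0,-7,-13.5],[0,-7,-13],[0,-7,-13.5]] t [-0.0,-0.0,-0.0,-0.0]
  -> [ 0.5434 -0.2547  0.113 ] 80.5
d [[0,0,-38.5],[0,0,-38.5]] t [-0.0,-0.0]
  -> [ 0.5434 -0.2547  0.19  ] 80.5
d [[21,-11,0],[19,-13.5,0],[17,-16.5,0],[15,-18.5,0],[12,-20,0],[9,-22,0],[6,-22.5,0],[3,-23.5,0],[-0.5,-23.5,0],[
[... 468 characters left out ...]
7.0,-6.5]
  -> [ 0.5572 -0.3411  0.145 ] 80.6
d [[0,0,28.5],[0,0,28],[0,0,28.5]] t [0.0,0.0,0.0]
  -> [ 0.5572 -0.3411  0.06  ] 80.6
d [[0,-7,-13],[0,-7,-13.5],[0,-7,-13],[0,-7,-13.5]] t [-0.0,-0.0,-0.0,-0.0]
  -> [ 0.5297 -0.3364  0.113 ] 80.5
d [[0,0,-38.5],[0,0,-38.5]] t [-0.0,-0.0]
  -> [ 0.5297 -0.3364  0.19  ] 80.5
d [[24.5,-10,0],[23.5,-13.5,0],[21,-16.5,0],[18.5,-19,0],[16,-21.5,0],[12.5,-23.5,0],[9,-25,0],[6,-26.5,0],[2,-26.5,0],[-1.5,-26.5,0]] t [8.0,8.0,7.5,8.0,8.0,8.0,8.0,7.5,8.0,8.0]
  -> [ 0.4709 -0.0759  0.19  ] 1.5
d [[0,0,37.5],[0,0,37.5]] t [-0.0,-0.0]
  -> [ 0.4709 -0.0759  0.115 ] 1.5
d [[0,0,17.5],[0,0,18],[0,0,17.5]] t [-0.0,-0.0,-0.0]
  -> [ 0.4709 -0.0759  0.062 ] 1.5
```

move_arm(delta_pos=[[6.5,26,0],[4.5,27,0],[1,26.5,0],[-1,27,0],[-4,27,0],[-6.5,26,0],[-9,25.5,-0.5],[-11.5,24.5,0],[-14,23,0],[-15.5,22,0],[-18.5,20,0],[-20,18,0]], turn=[-5.5,-6,-5.5,-5.5,-5.5,-6,-5.5,-5.5,-5.5,-6,-5.5,-5.5], hand=0.4)

```text
t: 35.7
tcp_pos: [0.5549, -0.2085, 0.1432]
tcp_rot: [-3.139, -0.0, 1.209]
wrist_force: [0.0, 0.6, 0.4]
opening: 0.0343
grasp_force: 0.0
```

move_arm(delta_pos=[[-21.5,16,0],[-23,14,0],[0,0,0],[0,0,0]], turn=[-6,-5.5,0,0])

```text
t: 36.2
tcp_pos: [0.5696, -0.2581, 0.1437]
tcp_rot: [-3.139, -0.002, 1.406]
wrist_force: [-0.9, -0.9, 0.2]
opening: 0.0342
grasp_force: 0.0
```

Run:
```python
from h import *
print(st())
for d in dots(): print(*d)
sc=snapshot('scene');im=snapshot('top')
cv2.imwrite('pics/a8.png',np.hstack([crop(im,265,240,110,90,3.6),crop(sc,220,150,140,115,3.6)[:324]])[:,:,::-1] if False else np.hstack([cv2.resize(im[255:325,265:385],(400,400*70//120)),np.zeros((233,4,3),np.uint8)])[:,:,::-1])
can=np.zeros((600,800,3),np.uint8);a=cv2.resize(im[255:325,265:385],(480,280));b=cv2.resize(sc[170:260,225:345],(400,300));c=cv2.resize(sc[240:340,130:250],(400,300));can[:280,:480]=a;can[300:,:400]=b;can[300:,400:]=c
cv2.imwrite('pics/a8.png',can[:,:,::-1])
```

```text
(np.float64(36.2), array([ 0.5696, -0.2581,  0.1437]), array([-1.799e+02, -1.000e-01,  8.060e+01]), np.float64(0.0342), np.float64(0.0), array([-0.9, -0.9,  0.2]))
[0.5885 0.0141 0.0419] [326.8 237.6] [312.7 246.1] 0.3
[ 0.5848 -0.2617  0.0511] [448. 242.] [196.5 296.2] 0.4
```

View pics/a8.png

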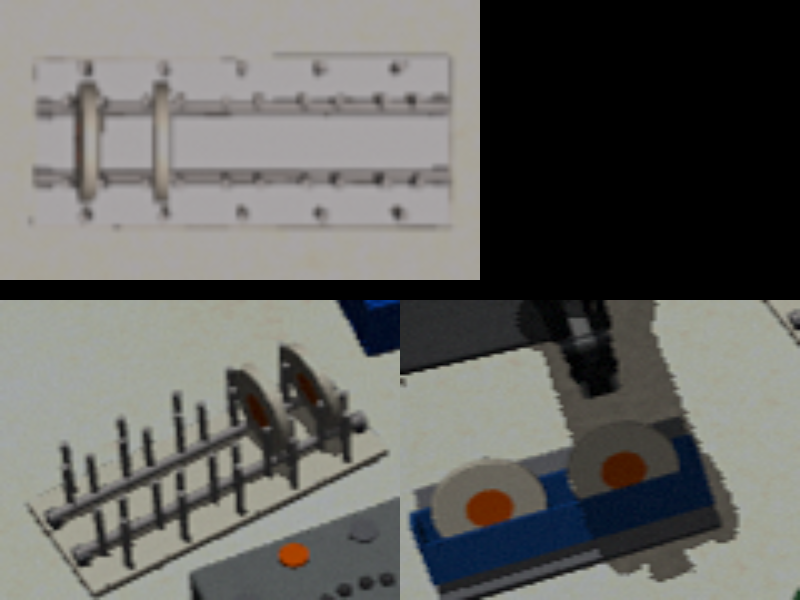

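Two white pads stand seated in slots +90 and +45. The gripper is over the inner pad of the right trough.

move_arm(delta_pos=[[0,0,28.5],[0,0,28],[0,0,28],[0,0,0],[0,0,0]], turn=[0,0,0,0,0])

```text
t: 37.02
tcp_pos: [0.5712, -0.2592, 0.0612]
tcp_rot: [3.14, 0.0, 1.407]
wrist_force: [0.8, -0.9, 0.5]
opening: 0.0344
grasp_force: 0.0
```

move_arm(delta_pos=[[0,0,0],[0,0,0],[0,0,0],[0,0,0]], turn=[0,0,0,0], hand=0, squeeze=25)

```text
t: 37.52
tcp_pos: [0.5735, -0.2601, 0.0628]
tcp_rot: [3.135, 0.001, 1.407]
wrist_force: [0.6, -0.1, 5.7]
opening: 0.0137
grasp_force: 21.9
```

move_arm(delta_pos=[[0,-7,-13],[0,-7,-13.5],[0,-7,-13],[0,-7,-13.5],[0,0,0],[0,0,0]], turn=[0,0,0,0,0,0])

```text
t: 38.28
tcp_pos: [0.542, -0.2549, 0.113]
tcp_rot: [-3.14, -0.0, 1.407]
wrist_force: [-0.5, 0.0, -1.1]
opening: 0.0068
grasp_force: 25.7
```

Run:
```python
from h import *
print(st());held([.5434,-.2547,.113],TR)
```

```text
(np.float64(38.28), array([ 0.542 , -0.2549,  0.113 ]), array([-179.9,   -0. ,   80.6]), np.float64(0.0068), np.float64(25.7), array([-0.5,  0. , -1.1]))
held [188.8 270.6] 92 lat -0.0003 h -0.0213
```

move_arm(delta_pos=[[0,0,-38.5],[0,0,-38.5],[21,-11,0],[19,-13.5,0],[17,-16.5,0],[15,-18.5,0],[12,-20,0],[9,-22,0],[6,-22.5,0],[3,-23.5,0],[-0.5,-23.5,0],[-3.5,-23.5,0]], turn=[0,0,8,8,7.5,8,8,8,8,7.5,8,8], squeeze=50)

```text
t: 39.83
tcp_pos: [0.4683, -0.0302, 0.1897]
tcp_rot: [3.142, 0.001, 0.024]
wrist_force: [-0.2, 0.2, -0.2]
opening: 0.0059
grasp_force: 53.6
```

move_arm(delta_pos=[[0,0,37.5],[0,0,37.5],[0,0,0],[0,0,0],[0,0,12],[0,0,12],[0,0,0],[0,0,0]], turn=[0,0,0,0,0,0,0,0])

```text
t: 40.83
tcp_pos: [0.4688, -0.0311, 0.0913]
tcp_rot: [3.142, 0.0, 0.028]
wrist_force: [0.3, -0.3, -0.7]
opening: 0.0057
grasp_force: 53.6
```

move_arm(delta_pos=[[0,0,7],[0,0,7],[0,0,0],[0,0,0]], turn=[0,0,0,0])

```text
t: 41.32
tcp_pos: [0.4688, -0.031, 0.0772]
tcp_rot: [-3.142, 0.0, 0.028]
wrist_force: [0.6, -0.7, -1.1]
opening: 0.0063
grasp_force: 53.6
```

move_arm(delta_pos=[[0,0,2],[0,0,0],[0,0,0]], turn=[0,0,0])

```text
t: 41.7
tcp_pos: [0.4689, -0.031, 0.0753]
tcp_rot: [3.142, -0.0, 0.028]
wrist_force: [0.5, -0.6, 1.1]
opening: 0.0059
grasp_force: 53.6
```

move_arm(delta_pos=[[0,0,2],[0,0,0],[0,0,0]], turn=[0,0,0])

```text
t: 42.08
tcp_pos: [0.4699, -0.031, 0.0735]
tcp_rot: [3.142, -0.002, 0.028]
wrist_force: [0.9, 0.5, 2.5]
opening: 0.0061
grasp_force: 53.9
```

move_arm(delta_pos=[[0,0,0],[0,0,0],[0,0,0],[0,0,0],[0,0,-30],[0,0,-42],[0,0,0],[0,0,0]], turn=[0,0,0,0,0,0,0,0], hand=0.25)

```text
t: 43.08
tcp_pos: [0.4685, -0.031, 0.1451]
tcp_rot: [-3.142, 0.0, 0.028]
wrist_force: [0.1, 0.4, 0.2]
opening: 0.021
grasp_force: 0.0
```

move_arm(delta_pos=[[6.5,26,0],[3.5,26.5,0],[0.5,27,0],[-2.5,27,0],[-5.5,26,0],[-8.5,25.5,-0.5],[-11.5,24.5,0],[-14.5,22.5,0],[-16.5,21,0],[-19,19,0],[-21,17,0],[-23,14,0]], turn=[-6.5,-6.5,-6.5,-7,-6.5,-6.5,-6.5,-6.5,-6.5,-6.5,-7,-6.5], hand=0.4)

```text
t: 44.58
tcp_pos: [0.5554, -0.3416, 0.1435]
tcp_rot: [-3.138, -0.002, 1.411]
wrist_force: [-0.7, 0.4, -0.1]
opening: 0.0342
grasp_force: 0.0
```

move_arm(delta_pos=[[0,0,0],[0,0,0]], turn=[0,0])

```text
t: 44.82
tcp_pos: [0.5554, -0.3398, 0.1444]
tcp_rot: [-3.139, -0.002, 1.406]
wrist_force: [0.6, 0.2, 0.4]
opening: 0.0343
grasp_force: 0.0
```

Run:
```python
from h import *
print(st())
for d in dots(): print(*d)
S=snapshot('scene')
print(blobs('scene',S,(3,120,40),(18,255,255)))
```

```text
(np.float64(44.82), array([ 0.5554, -0.3398,  0.1444]), array([-1.798e+02, -1.000e-01,  8.060e+01]), np.float64(0.0343), np.float64(0.0), array([0.6, 0.2, 0.4]))
[0.5886 0.0142 0.0419] [326.8 237.6] [312.8 246.1] 0.2
[ 0.5713 -0.3435  0.0526] [484.4 248.9] [156.4 308.6] 0.1
[ 0.3642 -0.4689  0.0164] [534.  341.2] [ 72.6 274.7] 0.2
[(array([194.1,   0.4]), np.int32(10)), (array([244.5,  16.3]), np.int32(1924)), (array([286.4,  10.5]), np.int32(68)), (array([318.1,   9.2]), np.int32(523)), (array([629.2,   4. ]), np.int32(210)), (array([144.5,  45.2]), np.int32(823)), (array([117.4,  29.2]), np.int32(157)), (array([587.2, 116.9]), np.int32(1550)), (array([29.6, 88.2]), np.int32(496)), (array([112.6, 103.4]), np.int32(81)), (array([ 17.1, 134.7]), np.int32(470)), (array([316.8, 194.3]), np.int32(9)), (array([301.7, 202.6]), np.int32(30)), (array([269.4, 218.3]), np.int32(34)), (array([312.7, 246.1]), np.int32(55)), (array([ 73. , 275.3]), np.int32(419)), (array([156.4, 308.7]), np.int32(137))]
```

move_arm(delta_pos=[[0,0,28.5],[0,0,28],[0,0,28.5],[0,0,0],[0,0,0]], turn=[0,0,0,0,0])

```text
t: 45.6
tcp_pos: [0.5571, -0.3409, 0.0618]
tcp_rot: [3.14, 0.0, 1.407]
wrist_force: [0.2, 0.5, 0.5]
opening: 0.034
grasp_force: 0.0
```

move_arm(delta_pos=[[0,0,0],[0,0,0],[0,0,0],[0,0,0]], turn=[0,0,0,0], hand=0, squeeze=25)

```text
t: 46.1
tcp_pos: [0.5593, -0.3422, 0.0634]
tcp_rot: [3.135, 0.001, 1.407]
wrist_force: [0.4, 0.2, 5.2]
opening: 0.0134
grasp_force: 22.0
```

move_arm(delta_pos=[[0,-7,-13],[0,-7,-13.5],[0,-7,-13],[0,-7,-13.5],[0,0,0],[0,0,0]], turn=[0,0,0,0,0,0])

```text
t: 46.85
tcp_pos: [0.5278, -0.3367, 0.1135]
tcp_rot: [-3.14, -0.0, 1.406]
wrist_force: [-0.1, -0.1, -0.6]
opening: 0.0072
grasp_force: 25.4
```

Run:
```python
from h import *
print(st());held([.5297,-.3364,.113],TR)
for s in(.09,.045,-.045): print(s,[np.round(proj('scene',[*(slot(s)+np.array([0,-.004])),z])[0],1) for z in(.048,.055)])
```

```text
(np.float64(46.85), array([ 0.5278, -0.3367,  0.1135]), array([-179.9,   -0. ,   80.6]), np.float64(0.0072), np.float64(25.4), array([-0.1, -0.1, -0.6]))
held [148.2 282.8] 98 lat -0.0002 h -0.0209
0.09 [array([317.4, 196.3]), array([317.4, 194.2])]
0.045 [array([301.4, 203.7]), array([301.3, 201.6])]
-0.045 [array([268.3, 219.1]), array([268., 217.])]
```

move_arm(delta_pos=[[0,0,-38.5],[0,0,-38.5],[24.5,-10,0],[23.5,-13.5,0],[21,-16.5,0],[18.5,-19,0],[16,-21.5,0],[12.5,-23.5,0],[9,-25,0],[6,-26.5,0],[2,-26.5,0],[-1.5,-26.5,0]], turn=[0,0,8,8,7.5,8,8,8,8,7.5,8,8], squeeze=50)

```text
t: 48.4
tcp_pos: [0.4689, -0.0753, 0.1903]
tcp_rot: [-3.141, 0.001, 0.024]
wrist_force: [-0.0, 0.5, -1.1]
opening: 0.0059
grasp_force: 53.3
```

move_arm(delta_pos=[[0,0,37.5],[0,0,37.5],[0,0,0],[0,0,0],[0,0,12],[0,0,12],[0,0,0],[0,0,0]], turn=[0,0,0,0,0,0,0,0])

```text
t: 49.4
tcp_pos: [0.4694, -0.0764, 0.0918]
tcp_rot: [-3.142, 0.0, 0.028]
wrist_force: [-0.3, 0.0, -0.4]
opening: 0.0058
grasp_force: 53.3
```

move_arm(delta_pos=[[0,0,7],[0,0,7],[0,0,2],[0,0,0],[0,0,0]], turn=[0,0,0,0,0])

```text
t: 50.02
tcp_pos: [0.4694, -0.0764, 0.0758]
tcp_rot: [3.142, 0.0, 0.028]
wrist_force: [0.0, 0.2, -1.0]
opening: 0.006
grasp_force: 53.4
```

move_arm(delta_pos=[[0,0,2],[0,0,0],[0,0,0]], turn=[0,0,0])

```text
t: 50.4
tcp_pos: [0.4703, -0.0765, 0.0746]
tcp_rot: [3.141, -0.002, 0.028]
wrist_force: [0.0, 0.2, 8.3]
opening: 0.006
grasp_force: 54.4
```

Seated. Release, back away clear of the view, and inspect everything before the final lever move.

move_arm(delta_pos=[[0,0,0],[0,0,0],[0,0,0],[0,0,0],[0,0,-30],[0,0,-40],[0,0,0],[0,10,-10],[0,40,-10],[0,45,-5],[0,45,0],[0,45,0]], turn=[0,0,0,0,0,0,0,0,0,0,0,0], hand=0.25)

```text
t: 51.9
tcp_pos: [0.4736, -0.2633, 0.1681]
tcp_rot: [-3.141, 0.002, 0.027]
wrist_force: [1.4, -0.0, 0.3]
opening: 0.0212
grasp_force: 0.0
```

Run:
```python
from h import *
print(st())
sc=snapshot('scene');im=snapshot('top')
can=np.zeros((600,800,3),np.uint8);can[:300,:480]=cv2.resize(im[170:320,265:385][75:],(480,300)) if False else cv2.resize(im[255:330,265:385],(480,300));can[:300,480:]=cv2.resize(im[285:370,170:260],(318,300))[:,:320] if False else cv2.resize(im[285:370,170:260],(320,300))
can[300:,:400]=cv2.resize(sc[170:260,225:345],(400,300));can[300:,400:]=cv2.resize(sc[120:225,305:445],(400,300))
cv2.imwrite('pics/a9.png',can[:,:,::-1])
print(blobs('scene',sc,(3,120,40),(18,255,255))[-9:])
hub=np.array([.6917,.028]);s=(.471,-.261,.1705,1.5)
kn=hub+.078*np.array([np.cos(np.radians(125)),np.sin(np.radians(125))]);print(kn)
```

```text
(np.float64(51.9), array([ 0.4736, -0.2633,  0.1681]), array([-1.8e+02,  1.0e-01,  1.6e+00]), np.float64(0.0212), np.float64(0.0), array([ 1.4, -0. ,  0.3]))
[(array([68.1, 97.7]), np.int32(469)), (array([ 92.2, 110.1]), np.int32(21)), (array([ 17.2, 134.7]), np.int32(490)), (array([317.7, 197.2]), np.int32(15)), (array([302. , 202.7]), np.int32(31)), (array([269.4, 218.4]), np.int32(35)), (array([252.3, 226.4]), np.int32(34)), (array([312.8, 246.1]), np.int32(54)), (array([ 73. , 275.4]), np.int32(430))]
[0.64696104 0.09189386]
```

View pics/a9.png

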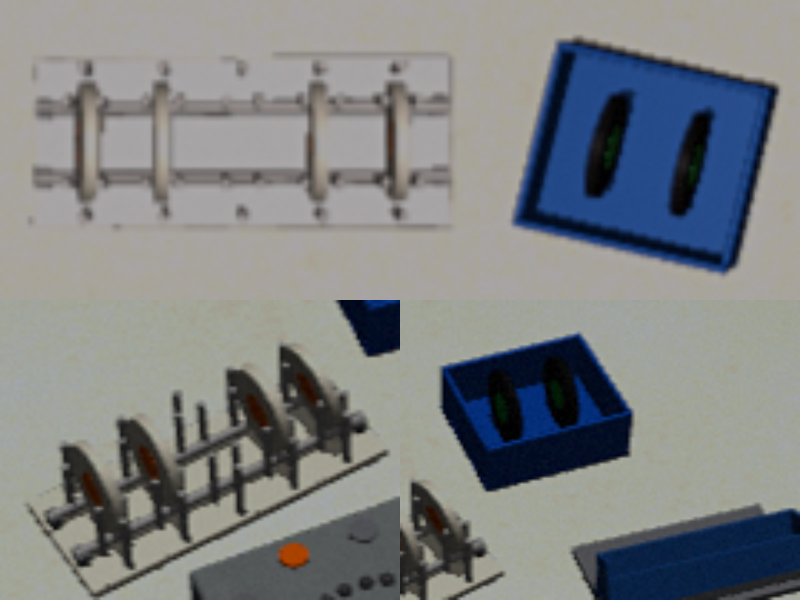

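All four white pads stand at equal height in slots +90, +45, -45 and -90. Both black pads are in the box. Next is the lever.

Run:
```python
from h import *
print(st())
plan((.647,.092,.2,-55,12),(.647,.092,.0875,-55,3),start=(.4725,-.2615,.1695,1.5))
hub=np.array([.6917,.028]);w=[]
for k in range(1,13):
    a=np.radians(125+62.8*k/12);c=hub+.078*np.array([np.cos(a),np.sin(a)]);w.append((c[0],c[1],.0875,-55+62.8*k/12,1))
plan(*w,start=(.647,.0919,.0875,-55))
```

```text
(np.float64(52.0), array([ 0.4732, -0.2686,  0.1682]), array([179.8,   0. ,   1.1]), np.float64(0.0215), np.float64(0.0), array([0.3, 0.1, 0.4]))
d [[15.5,-29,-2.5],[13,-30,-2.5],[10,-31.5,-2.5],[8,-32,-2.5],[5,-32.5,-2.5],[2.5,-32.5,-3],[-0.5,-33,-2.5],[-3,-32.5,-2.5],[-5.5,-32.5,-2.5],[-8.5,-31.5,-2.5],[-11,-31.5,-2.5],[-13,-29.5,-2.5]] t [4.5,5.0,4.5,5.0,4.5,5.0,4.5,4.5,5.0,4.5,5.0,4.5]
  -> [0.647  0.0917 0.2   ] -55.0
d [[0,0,37.5],[0,0,37.5],[0,0,37.5]] t [-0.0,-0.0,-0.0]
  -> [0.647  0.0917 0.0875] -55.0
d [[0.5,7,0]] t [-5.0]
  -> [0.6416 0.0875 0.0875] -50.0
d [[0,7,0]] t [-5.5]
  -> [0.6362 0.083  0.0875] -44.5
d [[0.5,7.5,0]] t [-5.0]
  -> [0.6313 0.0773 0.0875] -39.5
d [[0.5,7,0]] t [-5.5]
  -> [0.6272 0.0716 0.0875] -34.0
d [[0,7,0]] t [-5.0]
  -> [0.6233 0.0658 0.0875] -29.0
d [[0.5,7,0]] t [-5.5]
  -> [0.6204 0.0594 0.0875] -23.5
d [[0.5,7.5,0]] t [-5.0]
  -> [0.6178 0.0523 0.0875] -18.5
d [[0,7,0]] t [-5.5]
  -> [0.6156 0.0457 0.0875] -13.0
d [[0.5,7,0]] t [-5.0]
  -> [0.6145 0.0387 0.0875] -8.0
d [[0.5,7,0]] t [-5.5]
  -> [0.614  0.0317 0.0875] -2.5
d [[0,7,0]] t [-5.0]
  -> [0.6137 0.0247 0.0875] 2.5
d [[0.5,7.5,0]] t [-5.5]
  -> [0.6146 0.0173 0.0875] 8.0
```

move_arm(delta_pos=[[15.5,-29,-2.5],[13,-30,-2.5],[10,-31.5,-2.5],[8,-32,-2.5],[5,-32.5,-2.5],[2.5,-32.5,-3],[-0.5,-33,-2.5],[-3,-32.5,-2.5],[-5.5,-32.5,-2.5],[-8.5,-31.5,-2.5],[-11,-31.5,-2.5],[-13,-29.5,-2.5]], turn=[4.5,5,4.5,5,4.5,5,4.5,4.5,5,4.5,5,4.5], hand=0.8)

```text
t: 53.5
tcp_pos: [0.6479, 0.093, 0.1982]
tcp_rot: [3.139, 0.001, -0.961]
wrist_force: [-0.6, 0.0, -0.7]
opening: 0.0684
grasp_force: 0.0
```

move_arm(delta_pos=[[0,0,0],[0,0,0],[0,0,0]], turn=[0,0,0])

```text
t: 53.88
tcp_pos: [0.6476, 0.0901, 0.1989]
tcp_rot: [3.14, -0.0, -0.96]
wrist_force: [0.1, 0.2, 0.6]
opening: 0.0684
grasp_force: 0.0
```

move_arm(delta_pos=[[0,0,37],[0,0,37],[0,0,37],[0,0,0]], turn=[0,0,0,0])

```text
t: 54.38
tcp_pos: [0.6455, 0.0905, 0.0856]
tcp_rot: [3.135, 0.003, -0.96]
wrist_force: [0.2, 0.5, 0.9]
opening: 0.0685
grasp_force: 0.0
```

move_arm(delta_pos=[[0,0,0],[0,0,0],[0,0,0],[0,0,0],[0,0,0],[0,0,0]], turn=[0,0,0,0,0,0], hand=0, squeeze=25)

```text
t: 55.12
tcp_pos: [0.6478, 0.0908, 0.0902]
tcp_rot: [3.14, -0.0, -0.959]
wrist_force: [-3.3, -2.0, 5.9]
opening: 0.0227
grasp_force: 24.5
```

move_arm(delta_pos=[[0.5,7,0],[0,7,0],[0.5,7.5,0],[0.5,7,0],[0,7,0],[0.5,7,0],[0.5,7.5,0],[0,7,0],[0.5,7,0],[0.5,7,0],[0,7,0],[0.5,7.5,0]], turn=[-5,-5.5,-5,-5.5,-5,-5.5,-5,-5.5,-5,-5.5,-5,-5.5])

```text
t: 56.62
tcp_pos: [0.6158, 0.0171, 0.0902]
tcp_rot: [3.141, 0.0, 0.145]
wrist_force: [-3.8, 0.3, 6.0]
opening: 0.0229
grasp_force: 24.7
```

move_arm(delta_pos=[[0,0,0],[0,0,0]], turn=[0,0])

```text
t: 56.88
tcp_pos: [0.6159, 0.0173, 0.0902]
tcp_rot: [3.141, 0.0, 0.141]
wrist_force: [-3.0, 0.2, 6.3]
opening: 0.023
grasp_force: 24.7
```

move_arm(delta_pos=[[0,0,0],[0,0,0],[0,0,0],[0,0,0],[0,0,0],[0,0,-40],[0,0,-40],[0,0,-30],[0,0,0],[0,0,0]], turn=[0,0,0,0,0,0,0,0,0,0], hand=0.8)

```text
t: 58.12
tcp_pos: [0.6154, 0.0173, 0.1976]
tcp_rot: [3.142, 0.001, 0.141]
wrist_force: [0.3, -0.0, 0.4]
opening: 0.068
grasp_force: 0.0
```

move_arm(delta_pos=[[0,45,0],[0,45,0],[0,45,0],[0,45,0],[0,45,0],[0,45,0],[0,0,0],[0,0,0]], turn=[0,0,0,0,0,0,0,0])

```text
t: 59.12
tcp_pos: [0.6532, -0.2488, 0.1965]
tcp_rot: [-3.139, 0.003, 0.142]
wrist_force: [-0.5, 0.9, 0.2]
opening: 0.0683
grasp_force: 0.0
```

Run:
```python
from h import *
print(st())
sc=snapshot('scene');im=snapshot('top')
can=np.zeros((600,800,3),np.uint8);can[:,:464]=cv2.resize(im[160:320,265:389],(464,600));can[:300,480:]=cv2.resize(im[285:370,170:260],(320,300))
can[300:,480:]=cv2.resize(sc[170:280,225:345],(320,300))
cv2.imwrite('pics/b1.png',can[:,:,::-1])
b=blobs('top',im,(0,150,60),(3,255,255))+blobs('top',im,(175,150,60),(180,255,255));print(b)
```

```text
(np.float64(59.12), array([ 0.6532, -0.2488,  0.1965]), array([-1.799e+02,  1.000e-01,  8.100e+00]), np.float64(0.0683), np.float64(0.0), array([-0.5,  0.9,  0.2]))
[(array([431.9, 149.2]), np.int32(125)), (array([123.4, 178.4]), np.int32(30)), (array([137.3, 221.5]), np.int32(120)), (array([325.8, 223.4]), np.int32(86))]
```

View pics/b1.png

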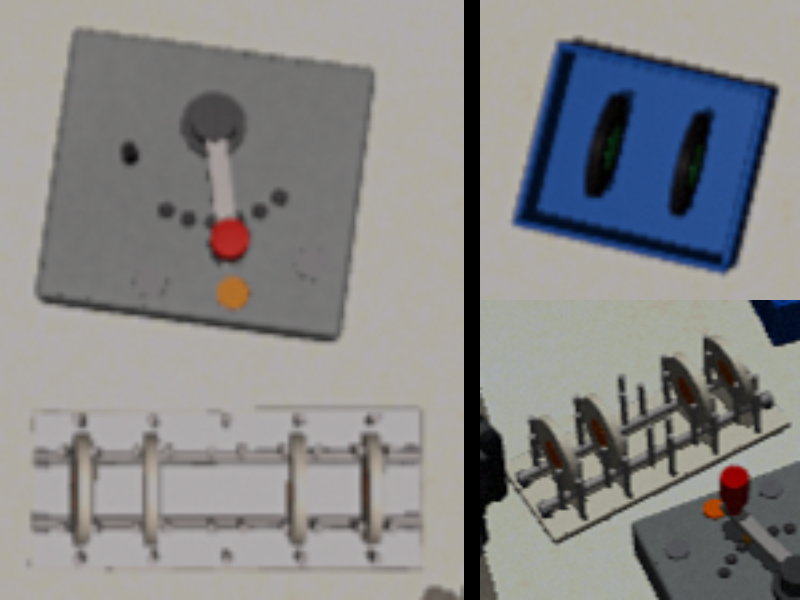

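The lever points at the orange disc, with the knob back at its original pixel (326,223). All pads are in place and the arm is clear, so I'm handing in.

Run:
```python
from plant import *
print(job_done())
```

```text
the job is handed in; nothing more can be done
None
```

I handed the job in, with no verdict returned: the lever was parked first, both finished pads are in the blue box (standing on edge), all four waiting pads stand in rack slots +90, +45, -45 and -90 mm, and the lever is back in the orange-marked notch.

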